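Latch the fittings cassettes into the luthier's bench rack

ROBOT

A 7-joint arm with a two-finger parallel gripper is mounted at the origin on the work surface. World frame = base frame: x ahead of the robot, y to its left, z up, the work surface at z = 0. Lengths are in m, angles in rad, forces in N, time in s.
With the tool pointing down it reaches from about 0.4 to 0.85 m from the base axis. Payload 4.5 kg.
Tool frame: the origin (TCP) lies between the finger pads; the fingertips stand 25 mm ahead of it and the grasp point (between the pads) lies 6 mm ahead of it (r.tips_ahead is the distance from the TCP to the fingertips, in m); z points along the fingers, y is the direction in which the jaws open and shut (so a half turn about z gives the same grasp; the last joint's range is limited). The gripper opens to 88 mm and grips with 3 to 60 N. Pads are 18 mm wide; open, the fingers measure 123 mm over their backs; the gripper's body (75 mm by 187 mm) begins 45 mm behind the grasp point.
Start: joints at [-1.261, 0.689, -0.195, 1.565, 0.157, 0.902, -0.215], TCP at [0.17, 0.601, 0.264] pointing down, gripper open.
Joint ranges: [-3.01, 3.01], [-0.46, 2.08], [-1.47, 1.51], [0.13, 2.56], [-1, 4.14], [0.04, 2.09], [-2.66, 2.66]. Speed limits (rad/s): [2.57, 2.57, 3.14, 3.14, 3.14, 3.14, 3.14].

INTERFACE

Orientations are given as a unit quaternion [x, y, z, w].
In Python, from plant import r, imaging gives the robot as it stands.
- The arm moves only by the tool send_rows, never from a script. Its argument "moves" is one flat list of numbers, 6 for each row, row after row: the shift along the tool's x, y, z in m, then the turn, a rotation vector about the tool's x, y, z in degrees. A call has exactly 5 rows; each row is the pose to reach, as a shift and turn from the pose measured when the call began, along the tool's axes at that moment; what a row does not reach only later rows make up. A row lasts 1/12 s, in which the tool goes at most 41.7 mm and 7.16 degrees, less where a joint would pass 70% of its speed; a pose out of reach is approached as far as the arm can. A call with a gripper value outside its range is refused whole. "claw" is the closure, from -1 (fully open) to 1 (shut), so that 0 is half open, set as the call begins (left out, the last holds). The fingers move at their own pace and stop on an object; "grip_force" is the grip in N (left out, the last holds). Time passes only in rows, so rows that repeat a pose let the fingers close, or fill a call up. It gives the time, the measured TCP pose, the force and the opening at its end, in the units of the state.
- r.get_state(): the state, without advancing time (a new reading comes with each control period).
- imaging.snapshot(name): name is "scene" or "side" or "wrist"; returns a dict with "image" (400x640x3 uint8, red, green, blue), "depth" (400x640 float32, m along the optical axis (not along the pixel's ray), 0 where there is no reading), "mtx" (3x3 intrinsics, pixels), "rvec" (rotation vector, rad) and "tvec" (3), from world to camera coordinates, as OpenCV has them. Camera axes: x right, y down, z forward; pixel columns grow to the right and rows downward; lengths in m; the calibration is good to about 2 mm. A picture is of the moment at which its call begins.
- r.finish_job(): hands the job in, once; it reports no verdict.
Trained networks look in a picture, given as the dict that the camera call returned (one of the last four; its "shot" number tells which), for a name from the list of things; names that differ only in an ending like _2 or _b are one class to them, and where a whole thing is asked for, a point or a joint stands for the part that bears it (a point fixed in the world has none). Each returns a list of dicts, best first, with "score" (0 to 1); they miss things now and then, are a little off and sometimes report something else, mostly with a low value. They report only what shows in the picture. A call takes as long as a camera call. They do not tell look-alikes from the thing itself.
- imaging.look_for(query, picture): "box" ([centre column, centre row, width, height] as shares, 0 to 1, of the picture: columns of its width, rows of its height, round what is visible of it).
- imaging.silhouettes(query, picture): "pixels" (400x640 bool, what is visible of it) and "box" ([centre column, centre row, width, height] as shares, 0 to 1, of the picture: columns of its width, rows of its height, round what is visible of it).
- imaging.pinpoint(query, picture): "point" ([column, row] as shares, 0 to 1, of the picture: columns of its width, rows of its height: a listed point, or the origin of a listed thing).
The state is a dict: "clock": time; "q": joint angles; "qd": joint speeds; "joint_torque": joint torques, N m; "tool_pos": TCP position; "eef_rot": TCP orientation; "contact_force": force on the tool from outside, world axes, zero at the start; "moment": the same for the moment, N m; "opening": opening from 0.0 (shut) to 1.0 (fully open).
Only numpy, scipy, OpenCV 4.12 (cv2) and the standard library are available. Lean on these libraries where they do the work, as an engineer would, in place of code of your own. Each camera call takes 0.05 s, during which the arm holds its last target.

TASK

Get the rack of cassettes ready to be carried: put the cassette of gouges from the bench into the empty bay, far end under the lip, and see to the pegs cassette that was left propped on its latch. Press each one's red latch tab so that the cassette drops flat, and let the latch snap back over its end. Keep the cassettes upright so that nothing tips out, do not open the latch of the bridges cassette, and leave everything else on the bench where it is.

Things in the scene. Friction and masses are not known exactly. Their poses are not given: they have to be found in the camera images.
- gouges_mid (a point): Middle of the cassette with two carving gouges, on the bench; 39 mm above its underside. Pale wooden box 104 (x) x 66 (y) mm, rim 30 mm high; at each end a dark ledge sticks out 18 mm along x, flush with the rim, 6 mm thick, 58 mm wide: 140 mm overall. Both ends alike: fits either way round. 0.25 to 0.5 kg.
- gouges_grip (a point): Centre of that cassette's dark handle bar, 33 mm above its middle (72 mm above the underside). The bar is 92 mm long in x, 14 mm wide in y, 12 mm high; free space on both sides of it down to 27 mm below its centre.
- pegs_mid (a point): Cassette of the same shape and size as the gouges cassette, point in the same place. Holds four black violin pegs. It stands in its bay with the far (+x) ledge under the lip and the near ledge propped on the shut latch hook, so tilted by 0.12 rad. 0.25 to 0.5 kg.
- bridges_mid (a point): Cassette of the same shape and size as the gouges cassette, point in the same place. Holds pale violin bridges; already latched flat in its bay.
- bay_free: Empty bay of the rack: grey steel, three alike, 95 mm apart on a plywood board, in any order. Origin: centre of its underside, 12 mm above the bench; +x to the rear wall, -x to the latch, z up. Its floor is 4 mm above the origin. A latched cassette lies along x, from 5 mm short of centre to 3 mm beyond, its middle point 43 mm above the origin. Side guides 72 mm apart, 21 mm high, flared.
- lip_free (a point): Front edge of the fixed rear lip of the empty bay, on its underside: 60.5 mm to +x of the bay's origin, 38 mm above it. Behind it the space under the lip is 12.5 mm deep to the rear wall; the lip is 5 mm thick, 70 mm wide. A cassette's far ledge goes under it, with the box's bottom edge on the bay's floor.
- hook_free (a point): Tip of the empty bay's latch hook, on its flat top: 63 mm to -x of the bay's origin, 42 mm above it; hook 6 mm thick, 34 mm wide. Two fixed cheeks beside it (45 mm high) stop the ledge at x = -75 mm. A cassette with its far ledge under the lip and tilted 0.12 rad (near end up) rests with its near ledge on the shut hook. Pushing the cassette down does not open the hook.
- tab_free (a point): Top of the red tab of the empty bay's latch, 36 mm in front (-x) of the hinge, 34 mm above the bench when shut. Tab 34 mm wide, reaching 20 mm further to -x and 25 mm to +x. Pressed straight down by fingertips here, the latch stands at about 0.25 rad after 6 mm and 0.42 after 10 mm; stop after 14 mm; it takes 4 to 7 N. The hook swings to -x (12 mm at 0.4 rad), and a near ledge resting on it drops flat by itself.
- bay_propped: The bay, same as the empty one, in which the pegs cassette was left propped on its latch. Same axes and sizes.
- tab_propped (a point): Top of the red tab of the propped cassette's bay's latch, 36 mm in front (-x) of the hinge, 34 mm above the bench when shut. Tab 34 mm wide, reaching 20 mm further to -x and 25 mm to +x. It works as the one of the empty bay.
- bay_full: The bay, same as the empty one, in which the bridges cassette is latched. Same axes and sizes.
- latch_free (a joint): Spring latch of the empty bay (rad): 0 shut, 0.4 well open, stop at 0.58. Let go, it springs shut.
- latch_propped (a joint): Spring latch of the bay with the propped pegs cassette (rad): 0 shut, 0.4 well open, stop at 0.58. Let go, it springs shut.
- latch_full (a joint): Spring latch of the bay with the latched bridges cassette (rad): 0 shut, 0.4 well open, stop at 0.58. Let go, it springs shut.
- finger_plane: Small brass thumb plane, 52 x 22 x 40 mm, loose on the bench; origin at its underside. Leave it alone.
- palm_gouge: Loose carving gouge with dark pear-shaped handle, 92 mm long, lying on the bench; origin at the handle's end. Leave it alone.
- glue_jar: Amber glass jar with white cap, 68 mm across, 85 mm high; origin at its underside. Leave it alone.
- sanding_block: Cork sanding block 85 x 52 x 30 mm; origin at its underside. Leave it alone.
- spool_clamp: Turned wooden spool clamp standing on end, 38 mm across, 92 mm high; origin at its underside. Leave it alone.
- pencil_mug: Blue ceramic cup, 76 mm across, 90 mm high; origin at its underside. Leave it alone.
There are look-alikes about, which are no part of the job. What is shaped like the part that bears pegs_mid but yellow is not meant.

How it is judged:
By the outcome, as a careful person would: the job done as asked, in the order asked, and still so for the second after the job is handed in, with the robot touching nothing.
It also fails if it takes over 64 s, if anything falls off the work surface, if the arm or the gripper's body presses on something with over 40 N, if the wrist force passes 120 N, or if a joint passes its speed limit or range.

## Working session

There is one attempt and no reset: what is moved stays moved. The work goes in short steps, Python scripts to look and compute and a tool call to move; the robot and the scene stay as the last step left them, time stands still between calls to the robot, and variables do not carry over. Pictures are saved under pics/ and viewed, and the job is handed in when it is done.

Besides the shell and the picture viewer there is one more tool, called after "Call:" as a command line: name --argument value ..., lists and objects as JSON in quotes. send_rows: Moves the arm, as the interface text tells. Its arguments: {"type":"object","properties":{"moves":{"type":"array"},"claw":{"type":"number"},"grip_force":{"type":"number"}},"required":["moves"]}

```bash
ls; mkdir -p pics; cat > h.py <<'E'
import numpy as np,cv2
from plant import r,imaging
from scipy.spatial.transform import Rotation as R
def save(p,n): cv2.imwrite('pics/'+n+'.png',p['image'][:,:,::-1])
def cloud(p):
    d=p['depth'];K=p['mtx'];v,u=np.mgrid[0:400,0:640]
    c=np.stack([(u-K[0,2])/K[0,0]*d,(v-K[1,2])/K[1,1]*d,d],-1)
    Rm=cv2.Rodrigues(np.array(p['rvec'],float))[0];t=np.array(p['tvec'],float).ravel()
    w=(c-t)@Rm; w[d<=0]=np.nan
    return w
def proj(p,X):
    return cv2.projectPoints(np.array(X,float).reshape(-1,1,3),np.array(p['rvec'],float),np.array(p['tvec'],float),np.array(p['mtx'],float),None)[0].reshape(-1,2)
E
python3 - <<'E'
from h import *
print(r.get_state(), r.tips_ahead)
for n in ['scene','side','wrist']:
    p=imaging.snapshot(n);save(p,n+'0')
    print(n,p['mtx'].tolist() if hasattr(p['mtx'],'tolist') else p['mtx'],p['rvec'],p['tvec'])
    w=cloud(p)
    for q in ['gouges_mid','gouges_grip','pegs_mid','bridges_mid','bay_free','bay_propped','bay_full','lip_free','hook_free','tab_free','tab_propped']:
        for o in imaging.pinpoint(q,p)[:4]:
            u,v=o['point'][0]*640,o['point'][1]*400
            ui,vi=int(min(max(u,0),639)),int(min(max(v,0),399))
            print(' ',q,round(o['score'],2),round(u),round(v),np.round(w[vi,ui],3))
E
```

```text
pics
{'clock': 0.0, 'q': array([-1.26120071,  0.68995738, -0.19451764,  1.56635713,  0.15728399,
        0.90247378, -0.21509471]), 'qd': array([-7.76455304e-04, -6.62982754e-05, -5.76839992e-04, -1.07047379e-03,
       -1.00800976e-03, -1.58613116e-03, -8.44265257e-04]), 'joint_torque': array([-8.11261434e-04, -5.27554715e+01, -1.26714237e+00, -1.53429615e+01,
       -5.26577351e-02,  6.42101193e-03,  1.56721644e-04]), 'tool_pos': array([0.1700739 , 0.60080509, 0.26292318]), 'eef_rot': array([ 1.37419429e-01,  9.90512537e-01, -9.00449150e-04, -6.61831342e-05]), 'contact_force': array([-0.24086787,  0.87209804, -0.08590108]), 'moment': array([-0.00542774,  0.04954678, -0.02054355]), 'opening': 1.000798586990756} 0.025
scene [[397.51299472432356, 0.0, 324.22103182491026], [0.0, 397.51299472432356, 200.91613028726945], [0.0, 0.0, 1.0]] [ 1.95796367  1.60202295 -0.59892133] [-0.13036392 -0.36712016  1.39154692]
  gouges_mid 0.73 396 225 [0.656 0.175 0.055]
  gouges_mid 0.47 154 265 [ 0.627 -0.399  0.019]
  gouges_grip 0.71 179 184 [ 0.44  -0.33   0.081]
  pegs_mid 0.73 313 215 [ 0.569 -
[... 1446 characters left out ...]
]
  bay_free 0.22 277 169 [0.427 0.269 0.016]
  bay_propped 0.48 286 209 [0.462 0.013 0.032]
  bay_propped 0.29 293 175 [0.485 0.202 0.033]
  bay_full 0.25 291 178 [0.474 0.178 0.033]
  lip_free 0.76 343 174 [0.657 0.222 0.013]
  lip_free 0.46 272 297 [ 0.426 -0.3    0.016]
  lip_free 0.3 306 170 [0.526 0.2   0.053]
  tab_free 0.52 293 176 [0.481 0.196 0.033]
  tab_free 0.4 276 290 [ 0.441 -0.331  0.077]
  tab_propped 0.63 287 213 [ 0.465 -0.002  0.032]
  tab_propped 0.49 277 299 [ 0.439 -0.311  0.019]
wrist [[316.44511666650834, 0.0, 321.5322289081927], [0.0, 316.44511666650834, 191.87674899369225], [0.0, 0.0, 1.0]] [-2.33597129 -1.76581643 -0.22933557] [-0.62459809 -0.03466597  0.38776336]
```

View pics/scene0.png

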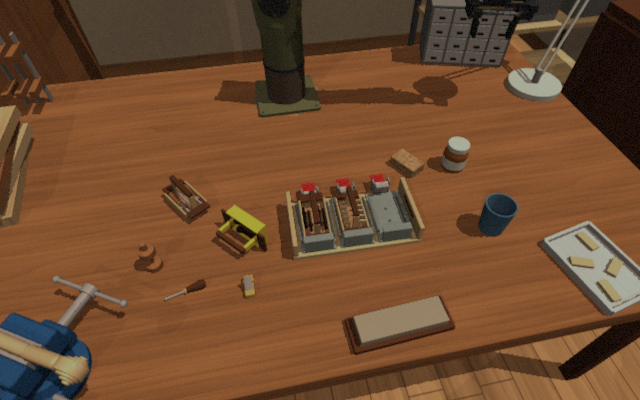

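View pics/side0.png

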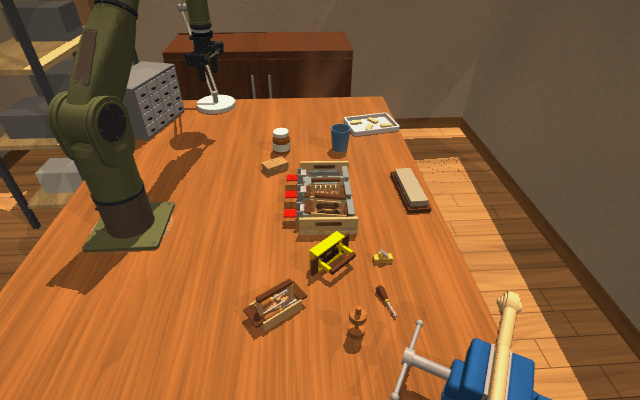

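```bash
python3 - <<'E'
import cv2
a=cv2.imread('pics/scene0.png');b=cv2.imread('pics/side0.png')
cv2.imwrite('pics/c1.png',cv2.resize(a[150:290,120:460],None,fx=2.3,fy=2.3,interpolation=cv2.INTER_CUBIC))
cv2.imwrite('pics/c2.png',cv2.resize(b[150:350,230:430],None,fx=3,fy=3,interpolation=cv2.INTER_CUBIC))
E
```

```text
(no output)
```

View pics/c1.png

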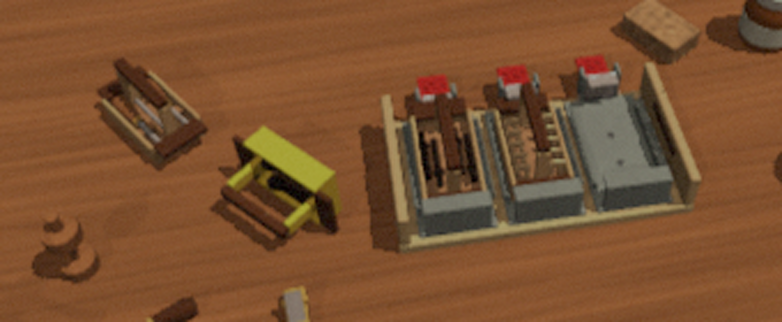

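View pics/c2.png

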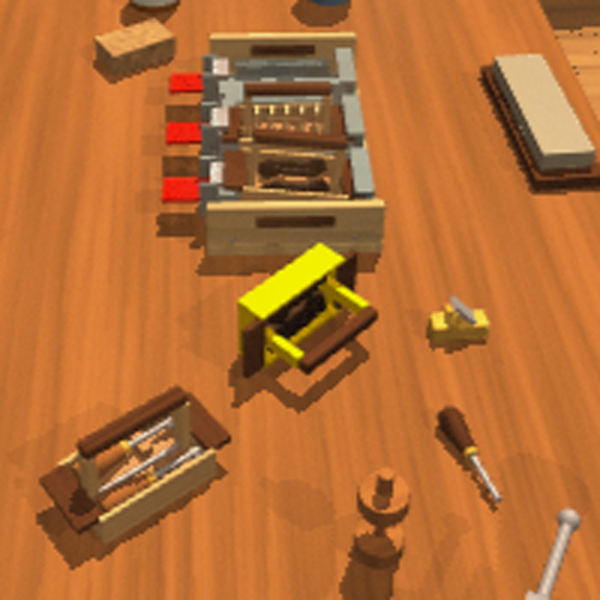

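The image shows two candidates for the gouges cassette. The wooden box at scene px (185,198) holds chisels and is the one I want. The yellow tipped box at (241,231) is a look-alike. For the pegs, the left bay at (313,215) has dark pegs and is tilted. The bridges are in the middle bay at (350,211), and the free bay is at (390,211). The tabs are at (310,187), (344,184) and (379,179).

```bash
cat > m.py <<'E'
from h import *
def rect(pts):
    (c,s,a)=cv2.minAreaRect((pts*1000).astype(np.float32)); return np.round(c,1),np.round(s,1),round(a,1)
def run(names=('scene','side')):
  for n in names:
    p=imaging.snapshot(n);w=cloud(p);im=p['image'].astype(int)
    x,y,z=w[...,0],w[...,1],w[...,2]
    print(n)
    reg=(np.hypot(x-.44,y+.33)<.11)
    m=reg&(z>.066)&(z<.09); 
    if m.sum()>10:
        print(' bar',m.sum(),rect(w[m][:,:2]),w[m].mean(0).round(4),np.median(z[m]), z[m].max())
    m=reg&(z>.008)&(z<.045)
    if m.sum()>10: print(' box',m.sum(),rect(w[m][:,:2]))
    red=(im[...,0]>150)&(im[...,1]<70)&(im[...,2]<70)&(np.hypot(x-.47,y-.09)<.16)
    k,l,st,ce=cv2.connectedComponentsWithStats(red.astype(np.uint8))
    for i in range(1,k):
        if st[i,4]>8: mm=l==i; print(' tab',st[i,4],w[mm].mean(0).round(4),np.median(w[mm],0).round(4), 'x',x[mm].min().round(3),x[mm].max().round(3),'y',y[mm].min().round(3),y[mm].max().round(3))
    # end boards & rack
    reg=(x>.48)&(x<.72)&(y>-.09)&(y<.27)
    for yl,yh in ((-.1,-.045),(.22,.28)):
        mm=reg&(y>yl)&(y<yh)&(z>.02)
        if mm.sum()>5: print(' board',mm.sum(),rect(w[mm][:,:2]),z[mm].max())
    for nm,yc in (('pegs',-.0),('br',.09)):
        mm=reg&(abs(y-yc)<.04)&(z>.085)
        if mm.sum()>5: print(' ',nm,mm.sum(),rect(w[mm][:,:2]),w[mm].mean(0).round(4),'zmax',z[mm].max().round(4))
E
python3 -c "
from m import *
run()"
```

```text
scene
 bar 183 (array([ 440.3, -327.2]), array([92.2, 14.7]), 34.4) [ 0.4442 -0.3257  0.0777] 0.07855066516169484 0.08336256011583333
 box 910 (array([ 439.1, -327.5]), array([144. ,  67.2]), 33.8)
 tab 69 [0.4765 0.1862 0.0352] [0.4754 0.1866 0.0353] x 0.46 0.492 y 0.168 0.201
 tab 61 [0.4727 0.0915 0.0354] [0.471  0.0924 0.0355] x 0.459 0.49 y 0.074 0.104
 tab 84 [ 0.4712 -0.0064  0.0356] [ 0.471  -0.0066  0.0355] x 0.428 0.501 y -0.025 0.01
 board 452 (array([585.8, -60.1]), array([172.3,  30. ]), 0.0) 0.06504496407148998
 board 648 (array([595.2, 230.8]), array([ 24.7, 171.3]), 88.1) 0.06489455427804007
  pegs 213 (array([594.6,  -9.4]), array([14.1, 90.4]), 88.0) [ 0.5968 -0.0099  0.0993] zmax 0.1075
  br 194 (array([586.9,  84.8]), array([14.1, 94.9]), 88.2) [0.5925 0.0839 0.0938] zmax 0.0984
side
 bar 274 (array([ 437.1, -327.9]), array([89.9, 17.3]), 32.7) [ 0.4371 -0.3306  0.0746] 0.07571017466706445 0.07891521327903799
 box 1373 (array([ 438.4, -327.9]), array([141.1,  67.6]), 33.4)
 tab 61 [0.4787 0.1818 0.0327] [0.4777 0.1807 0.0329] x 0.461 0.498 y 0.163 0.206
 tab 80 [0.4747 0.0896 0.0318] [0.474  0.0892 0.0327] x 0.458 0.493 y 0.072 0.159
 tab 106 [ 0.4731 -0.0057  0.0315] [ 0.4736 -0.0055  0.0329] x 0.456 0.492 y -0.031 0.016
 board 733 (array([582.6, -61.7]), array([171. ,  31.6]), 0.6) 0.06158087910136232
 board 454 (array([594.1, 232.4]), array([ 26.3, 168.9]), 88.9) 0.06174553822439407
  pegs 166 (array([591.4, -10.9]), array([91.1, 17.6]), 0.1) [ 0.5891 -0.0124  0.0953] zmax 0.105
  br 131 (array([587.1,  85.9]), array([19.9, 90.8]), 88.2) [0.5851 0.083  0.0907] zmax 0.0954
```

```bash
cat > g.py <<'E'
from h import *
def Rt(yaw_y,tilt=0.,axis=None):
    """tool down, tool y at yaw (deg); then tilt (rad) about world bay-y axis (+ = far end down)"""
    a=np.radians(yaw_y); y=np.array([np.cos(a),np.sin(a),0]);z=np.array([0,0,-1.]);x=np.cross(y,z)
    M=np.stack([x,y,z],1)
    if tilt: M=R.from_rotvec(tilt*np.array(axis)).as_matrix()@M
    return M
def go(pos,M):
    s=r.get_state();R0=R.from_quat(s['eef_rot']).as_matrix();p=np.array(s['tool_pos'])
    d=R0.T@(np.array(pos)-p);rv=R.from_matrix(R0.T@M).as_rotvec(degrees=True)
    print('t',round(s['clock'],2),'pos',p.round(4),'yawy',np.degrees(np.arctan2(R0[1,1],R0[0,1])).round(1),'q',np.round(s['q'],2),'F',np.round(s['contact_force'],1),'open',round(s['opening'],3))
    print('shift mm',(d*1000).round(1),'turn',rv.round(2))
E
python3 -c "
from g import *
go([.5,.25,.3],Rt(30))"
```

```text
t 1.9 pos [0.1702 0.6014 0.2637] yawy 74.2 q [-1.26  0.69 -0.19  1.57  0.16  0.9  -0.22] F [-0.2  0.1 -0.5] open 0.997
shift mm [-413.  -248.3  -36.3] turn [ 0.   0.  44.2]
```

Call:
send_rows --moves '[-0.033,-0.02,-0.003,0,0,5,-0.066,-0.04,-0.006,0,0,10,-0.099,-0.06,-0.009,0,0,15,-0.132,-0.08,-0.012,0,0,20,-0.165,-0.1,-0.015,0,0,25]'

```text
clock: 2.32
tool_pos: [0.3027, 0.4589, 0.279]
eef_rot: [0.35, 0.937, 0.0, 0.0]
contact_force: [0.7, -0.6, 0.0]
opening: 1.0
```

```bash
python3 -c "
from g import *
go([.54,.0,.3],Rt(-30))"
```

```text
t 2.32 pos [0.3027 0.4589 0.279 ] yawy 49.0 q [-1.01  0.57 -0.09  1.78  0.07  0.8  -0.29] F [ 0.7 -0.6  0. ] open 1.0
shift mm [-480.2 -190.4  -21.1] turn [ 2.000e-02 -2.000e-02  7.897e+01]
```

Call:
send_rows --moves '[-0.036,-0.01,-0.002,0,0,6,-0.072,-0.02,-0.004,0,0,12,-0.108,-0.03,-0.006,0,0,18,-0.144,-0.04,-0.008,0,0,24,-0.18,-0.05,-0.01,0,0,30]'

```text
clock: 2.73
tool_pos: [0.4064, 0.3015, 0.2894]
eef_rot: [0.583, 0.813, 0.001, 0.0]
contact_force: [0.0, 0.3, -0.0]
opening: 1.004
```

```bash
python3 -c "
from g import *
go([.54,.0,.3],Rt(-30))"
```

```text
t 2.73 pos [0.4064 0.3015 0.2894] yawy 18.7 q [-0.76  0.5   0.05  1.9  -0.03  0.75 -0.37] F [ 0.   0.3 -0. ] open 1.004
shift mm [-328.4   29.9  -10.8] turn [ 4.000e-02 -6.000e-02  4.869e+01]
```

Call:
send_rows --moves '[-0.038,0.003,-0.002,0,0,6,-0.076,0.006,-0.004,0,0,12,-0.114,0.009,-0.006,0,0,18,-0.152,0.012,-0.008,0,0,24,-0.19,0.015,-0.01,0,0,30]'

```text
clock: 3.15
tool_pos: [0.482, 0.1247, 0.2996]
eef_rot: [0.775, 0.632, 0.001, -0.0]
contact_force: [0.5, 0.6, -1.3]
opening: 1.0
```

```bash
python3 -c "
from g import *
p=imaging.snapshot('wrist');save(p,'w1')
Rm=cv2.Rodrigues(np.array(p['rvec'],float))[0];print('cam',-Rm.T@np.array(p['tvec']).ravel())
go([.5,-.25,.3],Rt(-56.2))"
```

```text
cam [0.49490781 0.18743342 0.42039825]
t 3.2 pos [0.4855 0.1156 0.3004] yawy -12.6 q [-0.47  0.48  0.21  1.91 -0.13  0.76 -0.41] F [ 3.4 -6.4  1.3] open 1.003
shift mm [-353.7   93.6    2.2] turn [4.300e-01 4.000e-02 4.365e+01]
```

View pics/w1.png

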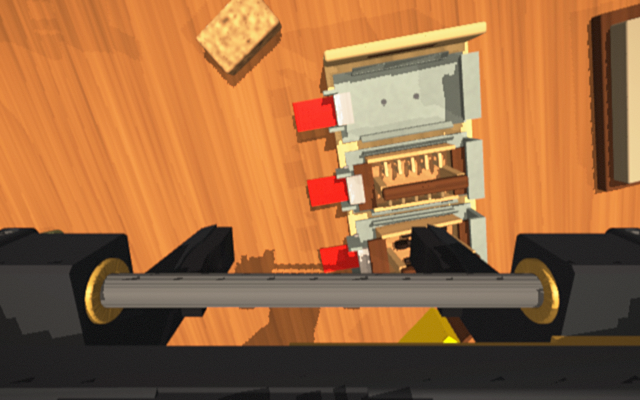

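The wrist view shows the free bay at (400,100), its tab at (320,112), the bridges tab at (327,190) and the pegs tab at (340,260). Next I'll measure the bays from here.

```bash
python3 - <<'E'
from m import *
p=imaging.snapshot('wrist');save(p,'w2');w=cloud(p);im=p['image'].astype(int)
x,y,z=w[...,0],w[...,1],w[...,2]
red=(im[...,0]>150)&(im[...,1]<70)&(im[...,2]<70)&(z<.06)
k,l,st,ce=cv2.connectedComponentsWithStats(red.astype(np.uint8))
for i in range(1,k):
    if st[i,4]>100:
        mm=(l==i)&(z>.028); print('tab',st[i],rect(w[mm][:,:2]),z[mm].mean().round(4))
th=np.radians(-1.8)
reg=(x>.45)&(x<.72)&(y>-.1)&(y<.27)
m=reg&(abs(z-.016)<.004)&(y>.13); print('floor',m.sum(),rect(w[m][:,:2]),np.median(z[m]))
m=reg&(abs(z-.055)<.004)&(x>.62)&(y>.13)&(y<.222); print('lip',m.sum(),rect(w[m][:,:2]),np.median(z[m]))
m=reg&(abs(z-.055)<.004)&(x>.62)&(y>.03)&(y<.13); print('lip2',m.sum(),rect(w[m][:,:2]),np.median(z[m]))
m=reg&(abs(z-.033)<.005)&(y>.13)&(y<.23)&(x>.54)&(x<.64); print('guides');
for yy in (.145,.18): pass
m1=m&(y<.175);m2=m&(y>.175)
for q in (m1,m2):
  if q.sum()>5: print(q.sum(),rect(w[q][:,:2]))
m=reg&(z>.058)&(y>.2); print('board',m.sum(),rect(w[m][:,:2]),z[m].max())
m=reg&(z>.084)&(y>.04)&(y<.13); print('br bar',m.sum(),rect(w[m][:,:2]),np.median(z[m]))
m=reg&(z>.045)&(z<.065)&(x<.56)&(y>.13)&(y<.23); print('hook/cheek',m.sum(),rect(w[m][:,:2]),np.median(z[m]))
for q in ['bay_free','lip_free','hook_free','tab_free','bridges_mid']:
    for o in imaging.pinpoint(q,p)[:2]:
        u,v=o['point'][0]*640,o['point'][1]*400
        print(q,round(o['score'],2),round(u),round(v),w[int(min(v,399)),int(min(u,639))].round(3))
E
```

```text
tab [ 286   88   44   36 1182] (array([485.9, 184.7]), array([33.9, 48. ]), 88.1) 0.0337
tab [302 168  42  32 990] (array([482.6,  89.1]), array([35., 48.]), 87.4) 0.0336
tab [316 237  40  29 805] (array([479.3,  -4.8]), array([34.6, 48.4]), 87.3) 0.0335
floor 8213 (array([590.5, 180.4]), array([106.6, 175. ]), 87.8) 0.015515178479978135
lip 1244 (array([661.4, 178.9]), array([70. , 19.8]), 88.3) 0.054571884107661936
lip2 1038 (array([643.8,  84.4]), array([70.3, 48.1]), 88.7) 0.05444439473433033
guides
544 (array([589.7, 137.1]), array([16.7, 99.6]), 88.3)
638 (array([590. , 220.7]), array([  7., 100.]), 88.1)
board 1771 (array([590.9, 232.5]), array([177.2,  41.5]), 5.0) 0.0623049354244864
br bar 18218 (array([564.1, 104.9]), array([ 51.1, 139.7]), 87.1) 0.3605850141194298
hook/cheek 648 (array([514.3, 183.8]), array([44.8, 28.9]), 88.4) 0.053810927782309066
bay_free 0.69 393 89 [0.591 0.182 0.016]
lip_free 0.79 455 76 [0.664 0.18  0.02 ]
hook_free 0.89 346 98 [0.532 0.185 0.015]
tab_free 0.9 300 107 [0.477 0.185 0.033]
bridges_mid 0.89 409 169 [0.593 0.083 0.029]
bridges_mid 0.35 392 90 [0.59  0.181 0.016]
```

```bash
python3 - <<'E'
import cv2
a=cv2.imread('pics/w2.png')
cv2.imwrite('pics/w2c.png',cv2.resize(a[0:270,270:500],None,fx=2.2,fy=2.2))
E
```

```text
(no output)
```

View pics/w2c.png

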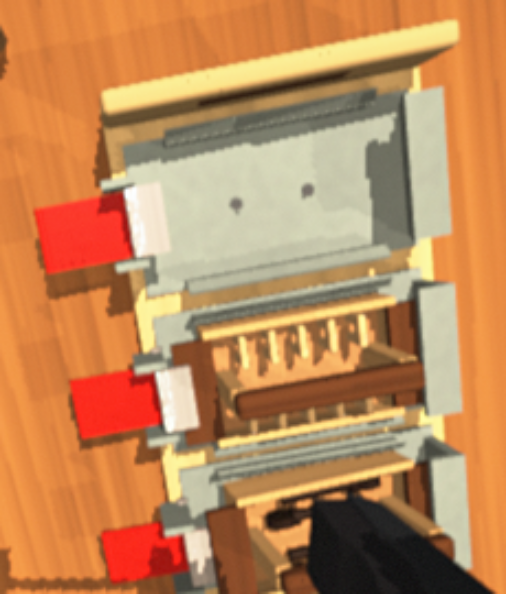

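The empty bay's origin comes out at about (0.591, 0.181), with yaw -1.8°. The three tabs are at (0.483, 0.185), (0.480, 0.089) and (0.477, -0.005). The gouges cassette is next.

Call:
send_rows --moves '[-0.038,0.01,0,0,0,6,-0.076,0.02,0,0,0,12,-0.114,0.03,0,0,0,18,-0.152,0.04,0,0,0,24,-0.19,0.05,0,0,0,30]'

```text
clock: 3.92
tool_pos: [0.4933, -0.0677, 0.2987]
eef_rot: [0.911, 0.413, 0.001, -0.001]
contact_force: [0.8, 0.8, 0.1]
opening: 0.996
```

```bash
python3 -c "
from g import *
go([.4395,-.3275,.25],Rt(-56.2))"
```

```text
t 3.92 pos [ 0.4933 -0.0677  0.2987] yawy -41.2 q [-0.17  0.49  0.33  1.91 -0.23  0.77 -0.43] F [0.8 0.8 0.1] open 0.996
shift mm [-231.1  130.5   48. ] turn [-0.12 -0.11 15.05]
```

Call:
send_rows --moves '[-0.033,0.018,0.005,0,0,3,-0.066,0.036,0.01,0,0,6,-0.1,0.055,0.015,0,0,9,-0.133,0.074,0.02,0,0,12,-0.167,0.092,0.025,0,0,15]'

```text
clock: 4.33
tool_pos: [0.4533, -0.2538, 0.2728]
eef_rot: [0.956, 0.292, 0.001, -0.002]
contact_force: [-0.3, 0.5, 0.6]
opening: 1.0
```

```bash
python3 -c "
from g import *
go([.4395,-.3275,.25],Rt(-56.2))
p=imaging.snapshot('wrist');save(p,'w3')"
```

```text
t 4.33 pos [ 0.4533 -0.2538  0.2728] yawy -56.1 q [ 0.2   0.56  0.37  1.89 -0.29  0.74 -0.25] F [-0.3  0.5  0.6] open 1.0
shift mm [-52.7  53.5  22.5] turn [-0.17 -0.15  0.14]
```

View pics/w3.png

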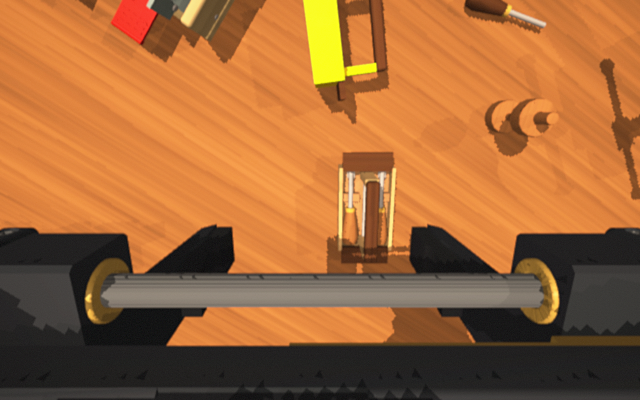

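The wrist view shows the pale wooden box with two gouges at (368,210) and its handle aligned with the tool. The yellow look-alike is separate, at (340,45), so my choice is confirmed.

```bash
cat > bar.py <<'E'
from m import *
from g import *
p=imaging.snapshot('wrist');w=cloud(p);x,y,z=w[...,0],w[...,1],w[...,2]
reg=(np.hypot(x-.44,y+.33)<.11)
m=reg&(z>.066)&(z<.09);print('bar',m.sum(),rect(w[m][:,:2]),np.median(z[m]))
m=reg&(z>.008)&(z<.045);print('box',m.sum(),rect(w[m][:,:2]))
E
python3 - <<'E'
from bar import *
go([.4395,-.3275,.13],Rt(-56.2))
im=p['image'];cv2.imwrite('pics/w3c.png',cv2.resize(im[140:275,300:440,::-1],None,fx=4,fy=4))
E
```

```text
bar 1145 (array([ 439.5, -326.9]), array([90.9, 14.2]), 34.1) 0.0770823449370009
box 4796 (array([ 439. , -327.3]), array([140.6,  66.3]), 34.0)
t 4.43 pos [ 0.4505 -0.2596  0.2729] yawy -56.7 q [ 0.2   0.57  0.37  1.89 -0.29  0.74 -0.25] F [-0.2 -0.6  0.1] open 0.997
shift mm [-46.2  50.6 143. ] turn [ 0.02  0.1  -0.47]
```

View pics/w3c.png

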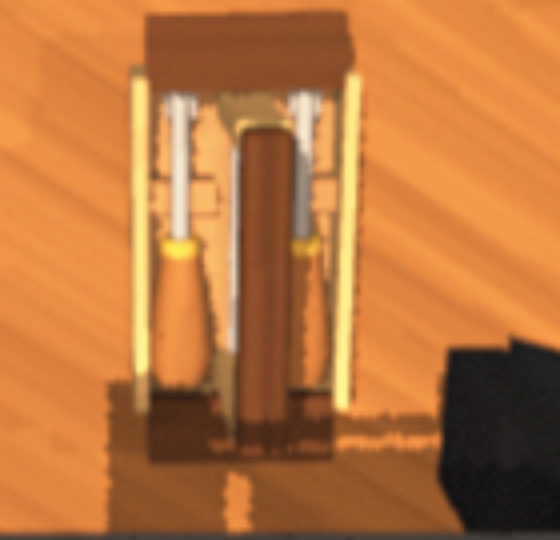

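Call:
send_rows --moves '[-0.01,0.01,0.03,0,0,0,-0.02,0.02,0.06,0,0,-0.5,-0.03,0.03,0.09,0,0,-0.5,-0.04,0.042,0.12,0,0,-0.5,-0.046,0.051,0.135,0,0,-0.5]' --claw -0.3

```text
clock: 4.85
tool_pos: [0.4395, -0.3258, 0.1349]
eef_rot: [0.956, 0.292, -0.002, -0.002]
contact_force: [0.7, -0.3, 0.6]
opening: 0.66
```

```bash
python3 -c "
from g import *
go([.4393,-.3271,.078],Rt(-55.95))"
```

```text
t 4.85 pos [ 0.4395 -0.3258  0.1349] yawy -56.0 q [ 0.42  0.8   0.23  1.92 -0.37  0.47 -0.06] F [ 0.7 -0.3  0.6] open 0.66
shift mm [-0.8  1.1 56.9] turn [-0.23  0.13 -0.05]
```

Call:
send_rows --moves '[0,0,0.014,0,0,0,-0.001,0.001,0.028,0,0,0,-0.001,0.001,0.042,0,0,0,-0.001,0.001,0.056,0,0,0,-0.001,0.001,0.057,0,0,0]'

```text
clock: 5.27
tool_pos: [0.4395, -0.324, 0.0757]
eef_rot: [0.956, 0.294, -0.002, -0.004]
contact_force: [-0.0, 0.2, -0.9]
opening: 0.652
```

```bash
python3 -c "
from g import *
go([.4393,-.3271,.078],Rt(-55.95))"
```

```text
t 5.27 pos [ 0.4395 -0.324   0.0757] yawy -55.8 q [ 0.45  0.9   0.17  1.93 -0.4   0.35 -0.04] F [-0.   0.2 -0.9] open 0.652
shift mm [-1.9  2.4 -2.3] turn [-0.49  0.11  0.17]
```

Call:
send_rows --moves '[-0.002,0.002,-0.002,-0.5,0,0,-0.002,0.002,-0.002,-0.5,0,0,-0.002,0.002,-0.002,-0.5,0,0,-0.002,0.002,-0.002,-0.5,0,0,-0.002,0.002,-0.002,-0.5,0,0]' --claw 1 --grip_force 35

```text
clock: 5.68
tool_pos: [0.4394, -0.3269, 0.0784]
eef_rot: [0.956, 0.294, -0.001, 0.001]
contact_force: [-0.9, -0.3, 0.4]
opening: 0.297
```

```bash
python3 -c "
from g import *
go([.4393,-.3271,.078],Rt(-55.95))"
```

```text
t 5.68 pos [ 0.4394 -0.3269  0.0784] yawy -55.8 q [ 0.45  0.89  0.17  1.94 -0.4   0.34 -0.03] F [-0.9 -0.3  0.4] open 0.297
shift mm [-0.2  0.1  0.4] turn [0.07 0.08 0.19]
```

Call:
send_rows --moves '[0,0,0,0,0,0,0,0,0,0,0,0,0,0,0,0,0,0,0,0,0,0,0,0,0,0,0,0,0,0]'

```text
clock: 6.1
tool_pos: [0.4394, -0.3268, 0.0787]
eef_rot: [0.956, 0.294, -0.0, 0.001]
contact_force: [-1.0, 2.0, 4.6]
opening: 0.151
```

Call:
send_rows --moves '[0,0,-0.01,0,0,0,0,0,-0.03,0,0,0,0,0,-0.05,0,0,0,0,0,-0.07,0,0,0,0,0,-0.1,0,0,0]'

```text
clock: 6.52
tool_pos: [0.4382, -0.3256, 0.1783]
eef_rot: [0.956, 0.294, -0.002, -0.001]
contact_force: [-0.0, -0.3, -4.7]
opening: 0.154
```

```bash
python3 -c "
from g import *
go([.5,-.1,.24],Rt(-91.8))
p=imaging.snapshot('wrist');save(p,'w4')
p=imaging.snapshot('side');save(p,'s4')
"
```

```text
t 6.52 pos [ 0.4382 -0.3256  0.1783] yawy -55.8 q [ 0.39  0.73  0.28  1.9  -0.34  0.56 -0.08] F [-0.  -0.3 -4.7] open 0.154
shift mm [ 177.8 -151.9  -61.7] turn [-0.11  0.21 36.04]
```

View pics/w4.png

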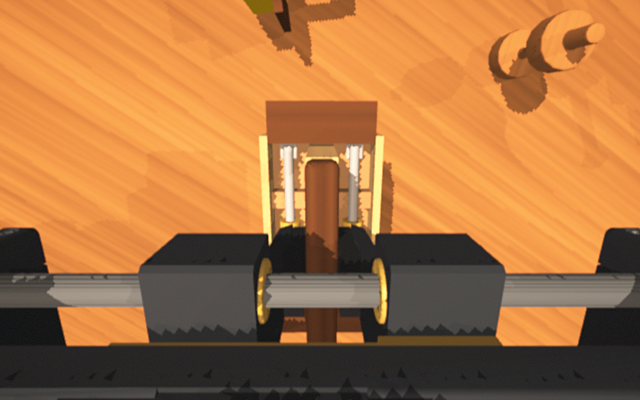

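View pics/s4.png

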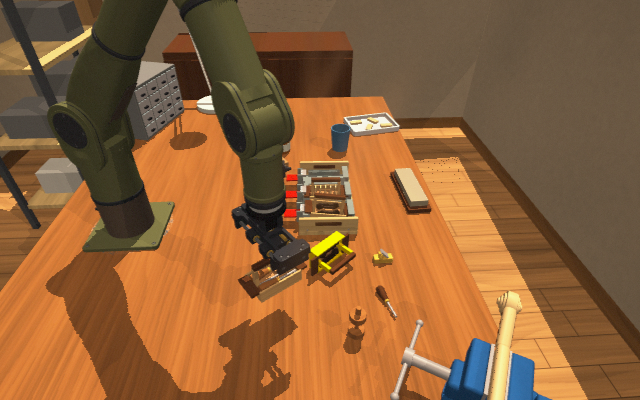

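The wrist view shows the cassette level in the jaws with its far ledge at (320,120). The lift is good, at about 4.7 N.

Call:
send_rows --moves '[0.015,-0.012,-0.016,0,0,3,0.035,-0.03,-0.034,0,0,7,0.058,-0.05,-0.052,0,0,11,0.082,-0.07,-0.066,0,0,15,0.106,-0.09,-0.078,0,0,20]'

```text
clock: 7.03
tool_pos: [0.4774, -0.1924, 0.2599]
eef_rot: [0.993, 0.122, 0.002, 0.003]
contact_force: [0.3, -0.5, -4.0]
opening: 0.149
```

```bash
python3 -c "
from g import *
go([.54,.08,.26],Rt(-91.8))"
```

```text
t 7.03 pos [ 0.4774 -0.1924  0.2599] yawy -76.0 q [-0.01  0.6   0.5   1.93 -0.42  0.71 -0.6 ] F [ 0.3 -0.5 -4. ] open 0.149
shift mm [ 126.5 -249.3   -1.4] turn [ 0.36 -0.22 15.76]
```

Call:
send_rows --moves '[0.016,-0.03,0,0,0,2,0.033,-0.064,0,0,0,5,0.05,-0.098,0,0,0,8,0.067,-0.132,0,0,0,11,0.082,-0.162,0,0,0,14]'

```text
clock: 7.45
tool_pos: [0.5173, -0.0123, 0.258]
eef_rot: [1.0, -0.001, 0.001, 0.002]
contact_force: [0.6, 0.4, -5.1]
opening: 0.155
```

```bash
python3 -c "
from g import *
go([.58,.181,.26],Rt(-91.8))"
```

```text
t 7.45 pos [ 0.5173 -0.0123  0.258 ] yawy -90.1 q [-0.44  0.63  0.62  1.92 -0.52  0.75 -1.1 ] F [ 0.6  0.4 -5.1] open 0.155
shift mm [  62.4 -193.4   -2.8] turn [ 0.28 -0.14  1.71]
```

Call:
send_rows --moves '[0.012,-0.035,0,0,0,0,0.024,-0.072,0,0,0,1,0.036,-0.11,0,0,0,1.7,0.048,-0.15,0,0,0,1.7,0.06,-0.185,0,0,0,1.7]'

```text
clock: 7.87
tool_pos: [0.5767, 0.176, 0.2557]
eef_rot: [1.0, -0.015, -0.0, 0.002]
contact_force: [0.7, -0.3, -4.0]
opening: 0.152
```

```bash
cat > bay.py <<'E'
from g import *
B=np.array([.591,.181,.012]);a=np.radians(-1.8)
bx=np.array([np.cos(a),np.sin(a),0]);by=np.array([-np.sin(a),np.cos(a),0]);bz=np.array([0,0,1.])
def bay2w(v): return B+v[0]*bx+v[1]*by+v[2]*bz
def pose(th,tipx,lift=0.,yoff=0.,gx=0.,gz=.072,verbose=True):
    """far top ledge tip at bay x=tipx (mm->m), far bottom edge at floor+lift, tilt th. TCP is 6mm behind grasp. gx: grasp offset along cassette x, gz grasp height over underside"""
    c,s=np.cos(th),np.sin(th)
    rot=lambda v:(c*v[0]+s*v[1],-s*v[0]+c*v[1])
    e=rot((.052,0));t=rot((.070,.030));tb=rot((.07,.024))
    tx=max(t[0],tb[0])
    ox,oz=tipx-t[0],.004+lift-e[1]
    k=rot((gx,gz+.006)); pos=bay2w((ox+k[0],yoff,oz+k[1]))
    if verbose:
        n=rot((-.07,.024));print('  cass: tip top z',round((oz+t[1])*1e3,1),'near tip x,z bottom',round((ox+n[0])*1e3,1),round((oz+n[1])*1e3,1),'centre x',round((ox+c*0+s*.039)*1e3,1))
    go(pos,Rt(-91.8,th,by))
E
python3 - <<'E'
from bay import *
pose(.22,.056,.06)
p=imaging.snapshot('wrist');save(p,'w5')
w=cloud(p);x,y,z=w[...,0],w[...,1],w[...,2]
s=r.get_state();R0=R.from_quat(s['eef_rot']).as_matrix()
t=(w-s['tool_pos'])@R0   # tool frame
m=(abs(t[...,2]-.048)<.006)&(abs(t[...,1])<.06)&(abs(t[...,0])<.1)&(abs(t[...,0])>.03)
print('ledge+rim tool frame',m.sum(),cv2.minAreaRect((t[m][:,:2]*1000).astype(np.float32)),t[m].min(0),t[m].max(0))
m2=(abs(t[...,2])<.004)&(abs(t[...,1])<.012)&(abs(t[...,0])<.06)
print('bar',m2.sum(),t[m2].min(0),t[m2].max(0),cv2.minAreaRect((t[m2][:,:2]*1000).astype(np.float32)))
E
```

```text
cass: tip top z 89.3 near tip x,z bottom -81.9 114.0 centre x -10.3
t 7.87 pos [0.5767 0.176  0.2557] yawy -91.7 q [-0.73  0.76  0.66  1.67 -0.56  0.91 -1.45] F [ 0.7 -0.3 -4. ] open 0.152
shift mm [12.3 -5.9 92.2] turn [  0.28 -12.58   0.08]
ledge+rim tool frame 6460 ((-2.8600616455078125, 11.228567123413086), (140.19488525390625, 66.27411651611328), 0.7208271026611328) [-0.07325359 -0.02141123  0.04213067] [0.06751704 0.04487477 0.05399836]
bar 3017 [-0.04111863 -0.01043012 -0.00399936] [0.04345397 0.01199975 0.00398891] ((1.1685409545898438, 0.7832450866699219), (84.57354736328125, 22.42864990234375), 0.007193303667008877)
```

View pics/w5.png

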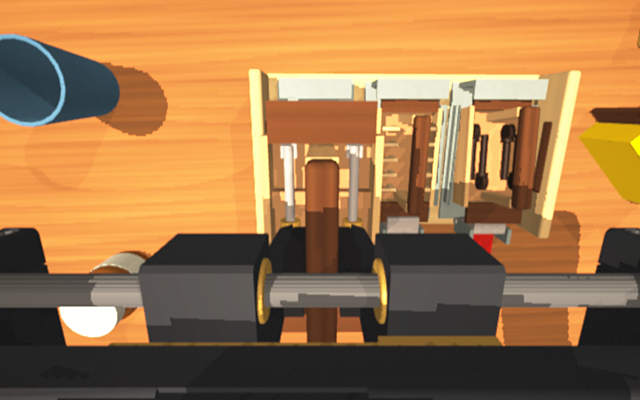

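The view shows the cassette over the left (free) bay with its far ledge at (320,122). The lip of the bay is at (315,90). I'll tilt the cassette now and re-measure it in the hand while the arm is still.

Call:
send_rows --moves '[0.002,-0.001,0.006,0,-2.5,0,0.005,-0.003,0.012,0,-5,0,0.008,-0.005,0.018,0,-7.5,0,0.012,-0.006,0.024,0,-10,0,0.012,-0.006,0.03,0,-12.5,0]'

```text
clock: 8.33
tool_pos: [0.5911, 0.1923, 0.2232]
eef_rot: [0.994, -0.009, -0.109, -0.002]
contact_force: [0.6, 0.2, -4.0]
opening: 0.153
```

Call:
send_rows --moves '[0,0,0,0,0,0,0,0,0,0,0,0,0,0,0,0,0,0,0,0,0,0,0,0,0,0,0,0,0,0]'

```text
clock: 8.75
tool_pos: [0.5909, 0.1924, 0.2237]
eef_rot: [0.994, -0.009, -0.109, -0.002]
contact_force: [0.3, 0.7, -3.9]
opening: 0.151
```

```bash
cat > hand.py <<'E'
from bay import *
def hand():
    s=r.get_state();p=imaging.snapshot('wrist');im=p['image']
    w=cloud(p);R0=R.from_quat(s['eef_rot']).as_matrix();t=(w-s['tool_pos'])@R0
    m=(abs(t[...,2]-.048)<.008)&(abs(t[...,1])<.04)&(t[...,0]>.053)&(t[...,0]<.1)
    print('ledge',m.sum(),cv2.minAreaRect((t[m][:,:2]*1000).astype(np.float32)),'x',t[m][:,0].min(),np.percentile(t[m][:,0],99),'z',np.median(t[m][:,2]))
    A=np.c_[t[m][:,0],np.ones(m.sum())];print('z slope',np.linalg.lstsq(A,t[m][:,2],rcond=None)[0])
    m2=(abs(t[...,2])<.004)&(abs(t[...,1])<.012)&(t[...,0]<.06)&(t[...,0]>.02)
    print('bar',m2.sum(),'y',np.percentile(t[m2][:,1],[2,98]),'xmax',t[m2][:,0].max(),'z',np.median(t[m2][:,2]), np.polyfit(t[m2][:,0],t[m2][:,2],1))
    # lip of free bay
    v=(w-B);X=v@bx;Y=v@by;Z=v[...,2]
    q=(abs(Z-.043)<.004)&(X>.055)&(X<.09)&(abs(Y)<.04)
    print('lip bay frame X',np.percentile(X[q],[1,99]),'Y',np.percentile(Y[q],[1,99]),q.sum(),np.median(Z[q]))
    return p
E
python3 - <<'E'
from hand import *
p=hand();save(p,'w6');pose(.22,.056,.06)
E
```

```text
ledge 3665 ((61.26334762573242, -0.0435791015625), (16.360692977905273, 58.05610275268555), 0.006532137747853994) x 0.053080771243278035 0.06940829522772697 z 0.04863498795498538
z slope [-0.01216623  0.04937891]
bar 2074 y [-0.00592129  0.00723104] xmax 0.04548510174214667 z 0.001215321018766073 [0.00883602 0.00103179]
lip bay frame X [0.06158091 0.07965781] Y [-0.0347302   0.03398725] 2216 0.042516407285966555
  cass: tip top z 89.3 near tip x,z bottom -81.9 114.0 centre x -10.3
t 8.8 pos [0.591  0.1925 0.2238] yawy -91.0 q [-0.64  0.9   0.61  1.44 -0.55  1.2  -1.48] F [-0.  -0.2 -3.7] open 0.149
shift mm [11.5 11.7 59.2] turn [ 0.01 -0.13  0.82]
```

View pics/w6.png

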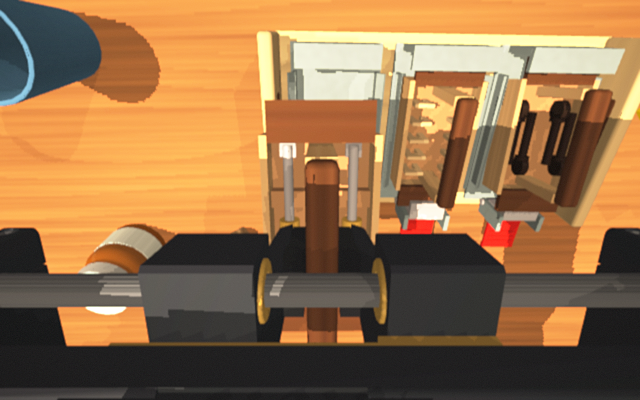

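Call:
send_rows --moves '[0.004,0.004,0.01,0,0,0.5,0.008,0.008,0.024,0,0,0.8,0.0115,0.0115,0.038,0,0,0.8,0.0115,0.0115,0.05,0,0,0.8,0.0115,0.0115,0.059,0,0,0.8]'

```text
clock: 9.22
tool_pos: [0.5886, 0.1806, 0.1621]
eef_rot: [0.994, -0.016, -0.109, -0.001]
contact_force: [0.1, 0.6, -4.1]
opening: 0.153
```

```bash
python3 - <<'E'
from hand import *
pose(.22,.056,.025)
p=hand();save(p,'w7');pose(.22,.056,.025)
E
```

```text
cass: tip top z 54.3 near tip x,z bottom -81.9 79.0 centre x -10.3
t 9.22 pos [0.5886 0.1806 0.1621] yawy -91.8 q [-0.61  0.97  0.58  1.5  -0.59  1.08 -1.44] F [ 0.1  0.6 -4.1] open 0.153
shift mm [ 7.8 -0.5 32.7] turn [ 0.04 -0.06 -0.05]
ledge 3664 ((61.291744232177734, -0.05533599853515625), (16.360471725463867, 58.11539840698242), 0.03021160326898098) x 0.05309726809164976 0.069428865946731 z 0.0487003375286089
z slope [-0.01094807  0.04937226]
bar 2068 y [-0.00589542  0.00723789] xmax 0.0455427866026753 z 0.0012756245272987914 [0.01184243 0.00099215]
lip bay frame X [0.06142937 0.07975305] Y [-0.03467182  0.03386406] 3730 0.04255089632744737
  cass: tip top z 54.3 near tip x,z bottom -81.9 79.0 centre x -10.3
t 9.27 pos [0.5874 0.181  0.1607] yawy -91.8 q [-0.61  0.97  0.57  1.5  -0.59  1.08 -1.44] F [-0.8  1.  -4.5] open 0.148
shift mm [ 8.8 -0.1 31.1] turn [ 0.05  0.1  -0.02]
```

View pics/w7.png

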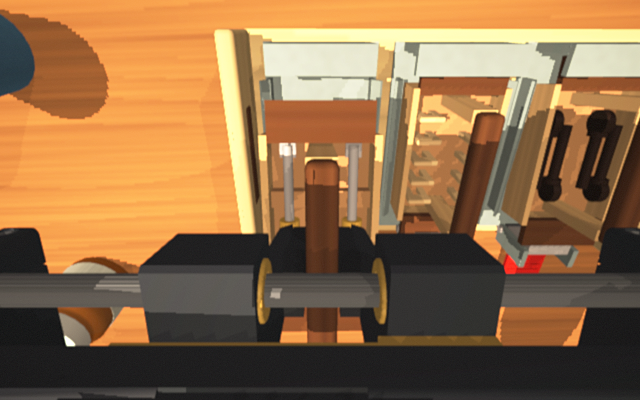

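Call:
send_rows --moves '[0.004,0,0.004,0,0,0,0.009,0,0.01,0,0,0,0.009,0,0.017,0,0,0,0.009,0,0.024,0,0,0,0.009,0,0.031,0,0,0]'

```text
clock: 9.68
tool_pos: [0.5893, 0.181, 0.128]
eef_rot: [0.994, -0.016, -0.111, -0.001]
contact_force: [-0.7, 0.2, -4.1]
opening: 0.155
```

```bash
python3 - <<'E'
from hand import *
pose(.22,.056,.003)
E
```

```text
cass: tip top z 32.3 near tip x,z bottom -81.9 57.0 centre x -10.3
t 9.68 pos [0.5893 0.181  0.128 ] yawy -91.8 q [-0.6   1.01  0.55  1.51 -0.62  1.03 -1.42] F [-0.7  0.2 -4.1] open 0.155
shift mm [ 4.5 -0.1 21. ] turn [ 0.05  0.09 -0.02]
```

Call:
send_rows --moves '[0.0015,0,0.004,0,0,0,0.003,0,0.008,0,0,0,0.004,0,0.012,0,0,0,0.0045,0,0.017,0,0,0,0.0045,0,0.021,0,0,0]'

```text
clock: 10.1
tool_pos: [0.5923, 0.1813, 0.1087]
eef_rot: [0.994, -0.016, -0.107, -0.002]
contact_force: [4.1, 1.8, 36.9]
opening: 0.152
```

```bash
python3 - <<'E'
from hand import *
p=hand();save(p,'w8')
pose(.22,.056,.002);pose(.22,.067,.002)
E
```

```text
ledge 805 ((81.3305435180664, 0.7531166076660156), (22.34645652770996, 70.2651596069336), 0.007667841389775276) x 0.07015522078423948 0.09240355858802812 z 0.04067251096263006
z slope [0.36044819 0.01440507]
bar 11 y [-0.00402771  0.0044614 ] xmax 0.023727244035678965 z 0.0038499673191561717 [0.05991525 0.0025239 ]
lip bay frame X [0.06131213 0.07970436] Y [-0.03474807  0.0338054 ] 6185 0.04258278488112796
  cass: tip top z 31.3 near tip x,z bottom -81.9 56.0 centre x -10.3
t 10.15 pos [0.5923 0.1813 0.109 ] yawy -91.8 q [-0.6   1.03  0.54  1.52 -0.63  1.   -1.41] F [ 3.7  1.5 10.4] open 0.151
shift mm [-2.3  0.3  4.1] turn [-0.06 -0.31  0.02]
  cass: tip top z 31.3 near tip x,z bottom -70.9 56.0 centre x 0.7
t 10.15 pos [0.5923 0.1813 0.109 ] yawy -91.8 q [-0.6   1.03  0.54  1.52 -0.63  1.   -1.41] F [ 3.7  1.5 10.4] open 0.151
shift mm [8.5 0.3 1.8] turn [-0.06 -0.31  0.02]
```

View pics/w8.png

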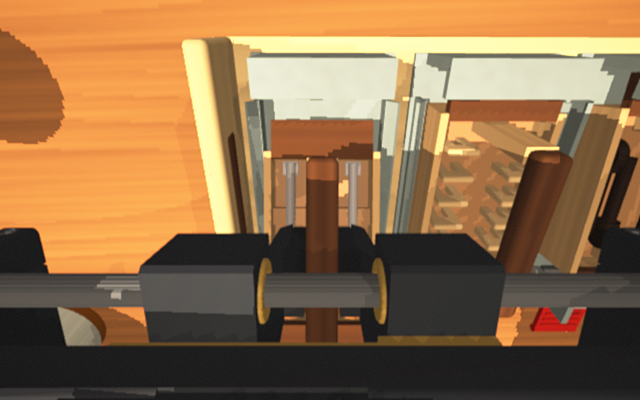

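```bash
python3 - <<'E'
from hand import *
s=r.get_state();p=imaging.snapshot('wrist');w=cloud(p);R0=R.from_quat(s['eef_rot']).as_matrix();t=(w-s['tool_pos'])@R0
v=w-B;X=v@bx;Y=v@by;Z=v[...,2]
for (u0,u1,vv) in ((280,365,range(116,162,4)),):
    for q in vv: print(q,'tool',np.nanmedian(t[q,u0:u1],0).round(4),'bay',np.nanmedian(X[q,u0:u1]).round(4),np.nanmedian(Z[q,u0:u1]).round(4))
print('bar')
for q in range(156,232,8): print(q,'tool',np.nanmedian(t[q,314:330],0).round(4),'bay',np.nanmedian(X[q,314:330]).round(4),np.nanmedian(Z[q,314:330]).round(4))
pp=imaging.snapshot('scene');save(pp,'sc8');im=pp['image'];cv2.imwrite('pics/sc8c.png',cv2.resize(im[130:260,280:440,::-1],None,fx=4,fy=4))
pp=imaging.snapshot('side');im=pp['image'];cv2.imwrite('pics/si8c.png',cv2.resize(im[120:240,250:390,::-1],None,fx=4,fy=4))
E
```

```text
116 tool [0.0607 0.0009 0.0825] bay 0.043 0.0035
120 tool [0.0589 0.0009 0.0625] bay 0.0455 0.0234
124 tool [0.0567 0.0009 0.0621] bay 0.0435 0.0243
128 tool [0.0545 0.0009 0.0616] bay 0.0414 0.0252
132 tool [0.0523 0.0009 0.0612] bay 0.0394 0.0261
136 tool [0.0501 0.0009 0.0606] bay 0.0374 0.0271
140 tool [0.0479 0.0009 0.0602] bay 0.0353 0.028
144 tool [0.0458 0.0006 0.0596] bay 0.0333 0.029
148 tool [0.0435 0.0009 0.0592] bay 0.0312 0.0299
152 tool [0.0413 0.0009 0.0587] bay 0.0292 0.0308
156 tool [0.0392 0.0008 0.0579] bay 0.0272 0.0321
160 tool [0.0342 0.0008 0.0752] bay 0.0187 0.0163
bar
156 tool [0.0457 0.0006 0.013 ] bay 0.0431 0.0745
164 tool [0.0427 0.0006 0.0103] bay 0.0408 0.0779
172 tool [0.0395 0.0006 0.0094] bay 0.0379 0.0794
180 tool [0.0363 0.0006 0.0083] bay 0.035 0.0812
188 tool [0.033  0.0006 0.0078] bay 0.0319 0.0824
196 tool [0.0298 0.0006 0.0069] bay 0.0289 0.084
204 tool [0.0265 0.0006 0.0063] bay 0.0258 0.0852
212 tool [0.0233 0.0006 0.0053] bay 0.0229 0.0869
220 tool [0.0198 0.0006 0.005 ] bay 0.0196 0.0879
228 tool [0.0166 0.0006 0.004 ] bay 0.0167 0.0896
```

View pics/sc8c.png

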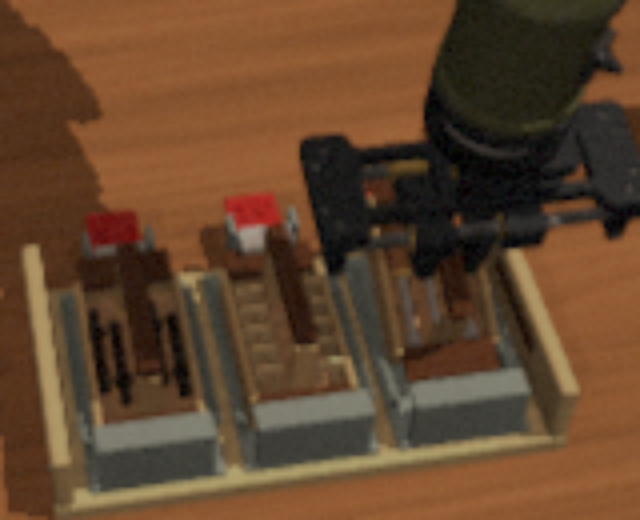

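View pics/si8c.png

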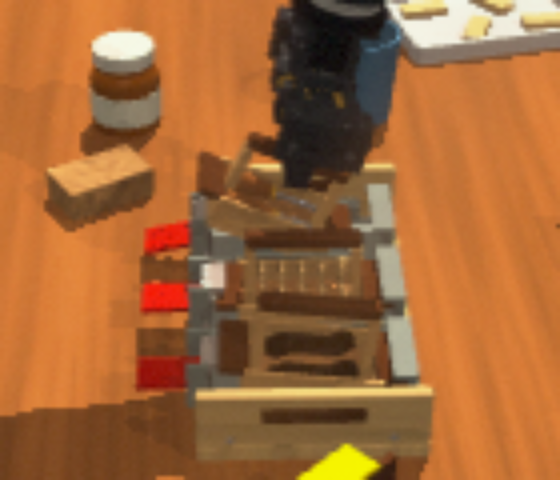

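The far edge is on the floor. The near bottom edge landed on the latch hook and cheeks, which turned the cassette in the jaws by about 0.21 rad, so it is now tilted 0.43. My tilt was too small to clear the hook. The steeper tilt does clear it, so I'll lift slightly, slide +x under the lip, then rotate down.

```bash
cat >> bay.py <<'E'
def pose2(th,slip,cx,lift,yoff=0.):
    """far bottom corner at bay x=cx, height floor+lift; cassette tilt th; tool tilt th-slip"""
    c,s=np.cos(th),np.sin(th); rot=lambda v:np.array((c*v[0]+s*v[1],-s*v[0]+c*v[1]))
    o=np.array((cx,.004+lift))-rot((.052,0)); g=o+rot((0,.072)); f=lambda v:(((o+rot(v))*1e3).round(1)).tolist()
    M=Rt(-91.8,th-slip,by); pos=bay2w((g[0],yoff,g[1]))-.006*M[:,2]
    print(' tip top',f((.07,.03)),'near corner',f((-.052,0)),'near ledge bottom tip',f((-.07,.024)))
    go(pos,M)
E
python3 - <<'E'
from bay import *
pose2(.43,.21,.017,.004); pose2(.43,.21,.038,.003)
E
```

```text
tip top [45.9, 27.8] near corner [-77.5, 51.4] near ledge bottom tip [-83.9, 80.7]
t 10.3 pos [0.5922 0.1813 0.1091] yawy -91.8 q [-0.6   1.03  0.54  1.52 -0.63  1.   -1.41] F [3.3 1.2 9.6] open 0.149
shift mm [-1.   0.3 -3.8] turn [-0.05 -0.32  0.01]
 tip top [66.9, 26.8] near corner [-56.5, 50.4] near ledge bottom tip [-62.9, 79.7]
t 10.3 pos [0.5922 0.1813 0.1091] yawy -91.8 q [-0.6   1.03  0.54  1.52 -0.63  1.   -1.41] F [3.3 1.2 9.6] open 0.149
shift mm [19.8  0.3 -7.3] turn [-0.05 -0.32  0.01]
```

Call:
send_rows --moves '[-0.001,0,-0.004,0,0,0,0.004,0,-0.005,0,0,0,0.009,0,-0.006,0,0,0,0.014,0,-0.007,0,0,0,0.018,0,-0.007,0,0,0]' --grip_force 45

```text
clock: 10.72
tool_pos: [0.6114, 0.1805, 0.1113]
eef_rot: [0.994, -0.016, -0.108, -0.002]
contact_force: [0.1, 0.4, -4.7]
opening: 0.144
```

```bash
cat > look.py <<'E'
from hand import *
def look(name=None):
    s=r.get_state();p=imaging.snapshot('wrist');w=cloud(p);R0=R.from_quat(s['eef_rot']).as_matrix();t=(w-s['tool_pos'])@R0
    if name: save(p,name)
    v=w-B;X=v@bx;Y=v@by;Z=v[...,2]
    c=lambda a:np.nanmedian(a[:,314:330],1)
    tx,tz,bX,bZ=c(t[...,0]),c(t[...,2]),c(X),c(Z)
    m=(tx>.012)&(tx<.044)&(tz<.02)&(tz>-.02)&(np.arange(400)<232)
    k=np.polyfit(tx[m],tz[m],1);kb=np.polyfit(bX[m],bZ[m],1)
    print('bar slope in tool',k[0].round(3),'z0',k[1].round(4),'slip',np.arctan(k[0]).round(3),'bay tilt',-np.arctan(kb[0]).round(3),'end X',bX[m].max().round(4),'n',m.sum())
    row=t[:,285:300]; 
    q=(abs(Y)<.031)&(X>.025)&(X<.075)&(Z>.01)&(Z<.045)&(t[...,0]>.03)
    im=p['image'].astype(int); dark=(im.sum(-1)<330)&q&(im[...,0]>im[...,2]+20)
    print('dark X',np.percentile(X[dark],[1,99]).round(4),'Z',np.percentile(Z[dark],[1,99]).round(4),'Y',np.percentile(Y[dark],[1,99]).round(4),dark.sum())
E
python3 - <<'E'
from look import *
look('w9');pose2(.43,.21,.040,.002)
E
```

```text
bar slope in tool 0.181 z0 0.0008 slip 0.179 bay tilt 0.395 end X 0.0614 n 70
dark X [0.0372 0.0567] Z [0.0227 0.0361] Y [-0.0292  0.0288] 2121
 tip top [68.9, 25.8] near corner [-54.5, 49.4] near ledge bottom tip [-60.9, 78.7]
t 10.77 pos [0.6122 0.1803 0.1111] yawy -91.8 q [-0.58  1.05  0.55  1.45 -0.62  1.04 -1.43] F [ 1.9  0.6 -4. ] open 0.145
shift mm [ 2.8 -0.  -0.5] turn [-0.01 -0.32 -0.  ]look.py:6: RuntimeWarning: All-NaN slice encountered
  c=lambda a:np.nanmedian(a[:,314:330],1)
```

View pics/w9.png

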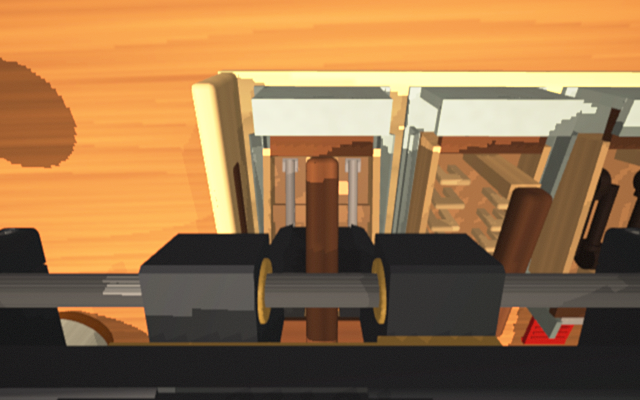

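The ledge is now under the lip, whose front edge is at row 133. The cassette hangs free. I'll rotate it down while sliding it on.

```bash
python3 - <<'E'
from bay import *
for th,cx,l in ((.41,.04,.002),(.35,.0415,.002),(.29,.043,.002),(.23,.0445,.002),(.18,.0455,.002),(.13,.0465,.002)): pose2(th,.2,cx,l)
E
```

```text
tip top [68.5, 26.3] near corner [-55.4, 47.5] near ledge bottom tip [-62.3, 76.6]
t 10.77 pos [0.6122 0.1803 0.1111] yawy -91.8 q [-0.58  1.05  0.55  1.45 -0.62  1.04 -1.43] F [ 1.9  0.6 -4. ] open 0.145
shift mm [ 1.2 -0.   0.2] turn [-0.01  0.25 -0.  ]
 tip top [68.7, 28.0] near corner [-56.2, 41.7] near ledge bottom tip [-64.9, 70.4]
t 10.77 pos [0.6122 0.1803 0.1111] yawy -91.8 q [-0.58  1.05  0.55  1.45 -0.62  1.04 -1.43] F [ 1.9  0.6 -4. ] open 0.145
shift mm [-2.5 -0.   2.3] turn [-0.01  3.69 -0.  ]
 tip top [68.8, 29.6] near corner [-56.7, 35.7] near ledge bottom tip [-67.0, 63.9]
t 10.77 pos [0.6122 0.1803 0.1111] yawy -91.8 q [-0.58  1.05  0.55  1.45 -0.62  1.04 -1.43] F [ 1.9  0.6 -4. ] open 0.145
shift mm [-6.  -0.   4.6] turn [-0.01  7.13 -0.  ]
 tip top [68.9, 31.1] near corner [-56.8, 29.7] near ledge bottom tip [-68.8, 57.2]
t 10.77 pos [0.6122 0.1803 0.1111] yawy -91.8 q [-0.58  1.05  0.55  1.45 -0.62  1.04 -1.43] F [ 1.9  0.6 -4. ] open 0.145
shift mm [-9.4 -0.   7.3] turn [-1.000e-02  1.057e+01 -0.000e+00]
 tip top [68.6, 32.3] near corner [-56.8, 24.6] near ledge bottom tip [-70.2, 51.5]
t 10.77 pos [0.6122 0.1803 0.1111] yawy -91.8 q [-0.58  1.05  0.55  1.45 -0.62  1.04 -1.43] F [ 1.9  0.6 -4. ] open 0.145
shift mm [-12.3  -0.    9.8] turn [-1.000e-02  1.343e+01 -0.000e+00]
 tip top [68.2, 33.4] near corner [-56.6, 19.5] near ledge bottom tip [-71.4, 45.6]
t 10.77 pos [0.6122 0.1803 0.1111] yawy -91.8 q [-0.58  1.05  0.55  1.45 -0.62  1.04 -1.43] F [ 1.9  0.6 -4. ] open 0.145
shift mm [-15.   -0.   12.4] turn [-1.00e-02  1.63e+01 -0.00e+00]
```

Call:
send_rows --moves '[0,0,0.001,0,2,0,-0.0025,0,0.0023,0,3.7,0,-0.005,0,0.004,0,6,0,-0.0075,0,0.006,0,8.5,0,-0.0095,0,0.0073,0,10.5,0]'

```text
clock: 11.18
tool_pos: [0.6003, 0.1806, 0.1053]
eef_rot: [1.0, -0.016, -0.016, -0.0]
contact_force: [-0.3, 0.2, -4.2]
opening: 0.152
```

```bash
python3 - 2>/dev/null <<'E'
from look import *
look('w10')
for th,cx,l in ((.23,.0445,.002),(.18,.0455,.002),(.13,.0465,.001)): pose2(th,.2,cx,l)
E
```

```text
bar slope in tool 0.186 z0 0.0008 slip 0.184 bay tilt 0.215 end X 0.0528 n 70
dark X [0.0392 0.0594] Z [0.0181 0.0359] Y [-0.0295  0.0285] 2577
 tip top [68.9, 31.1] near corner [-56.8, 29.7] near ledge bottom tip [-68.8, 57.2]
t 11.23 pos [0.5987 0.1809 0.1052] yawy -91.8 q [-0.63  0.98  0.52  1.67 -0.7   0.72 -1.35] F [-3.3 -0.4 -3.8] open 0.145
shift mm [ 2.8  0.2 -0.9] turn [-0.01  0.16  0.01]
 tip top [68.6, 32.3] near corner [-56.8, 24.6] near ledge bottom tip [-70.2, 51.5]
t 11.23 pos [0.5987 0.1809 0.1052] yawy -91.8 q [-0.63  0.98  0.52  1.67 -0.7   0.72 -1.35] F [-3.3 -0.4 -3.8] open 0.145
shift mm [-0.5  0.2  1.1] turn [-0.01  3.03  0.01]
 tip top [68.2, 32.4] near corner [-56.6, 18.5] near ledge bottom tip [-71.4, 44.6]
t 11.23 pos [0.5987 0.1809 0.1052] yawy -91.8 q [-0.63  0.98  0.52  1.67 -0.7   0.72 -1.35] F [-3.3 -0.4 -3.8] open 0.145
shift mm [-3.7  0.2  4.2] turn [-0.01  5.89  0.01]
```

View pics/w10.png

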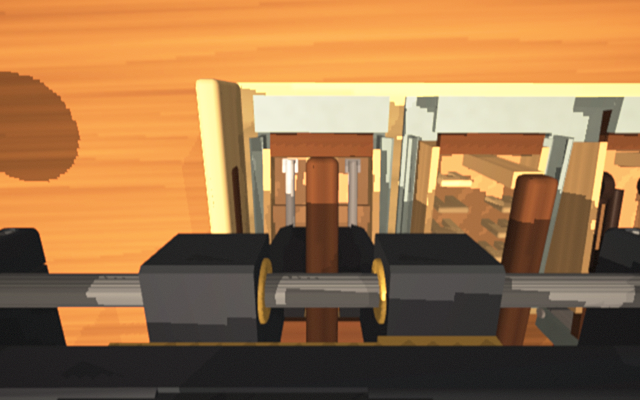

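Call:
send_rows --moves '[0.0025,0,-0.0005,0,0,0,0.002,0,0,0,1.5,0,0.0005,0,0.001,0,3,0,-0.001,0,0.0025,0,4.5,0,-0.002,0,0.004,0,5.5,0]'

```text
clock: 11.65
tool_pos: [0.5967, 0.181, 0.1009]
eef_rot: [0.999, -0.016, 0.031, 0.0]
contact_force: [0.1, 0.1, -3.9]
opening: 0.148
```

```bash
python3 - 2>/dev/null <<'E'
from look import *
look('w11')
for th,cx,l in ((.12,.0465,.001),(.12,.0475,.0)): pose2(th,.19,cx,l)
pp=imaging.snapshot('side');im=pp['image'];cv2.imwrite('pics/si11c.png',cv2.resize(im[120:240,250:390,::-1],None,fx=4,fy=4))
E
```

```text
bar slope in tool 0.191 z0 0.0007 slip 0.189 bay tilt 0.126 end X 0.0498 n 70
dark X [0.0416 0.06  ] Z [0.0197 0.0355] Y [-0.0287  0.0289] 2356
 tip top [68.0, 32.6] near corner [-56.8, 17.5] near ledge bottom tip [-71.7, 43.4]
t 11.7 pos [0.5957 0.1811 0.1006] yawy -91.8 q [-0.64  0.95  0.49  1.76 -0.76  0.55 -1.29] F [-0.6 -0.3 -4.3] open 0.15
shift mm [-1.6  0.2 -0.2] turn [-0.02  0.48  0.01]
 tip top [69.0, 31.6] near corner [-55.8, 16.5] near ledge bottom tip [-70.7, 42.4]
t 11.7 pos [0.5957 0.1811 0.1006] yawy -91.8 q [-0.64  0.95  0.49  1.76 -0.76  0.55 -1.29] F [-0.6 -0.3 -4.3] open 0.15
shift mm [-0.7  0.2  0.8] turn [-0.02  0.48  0.01]
```

View pics/si11c.png

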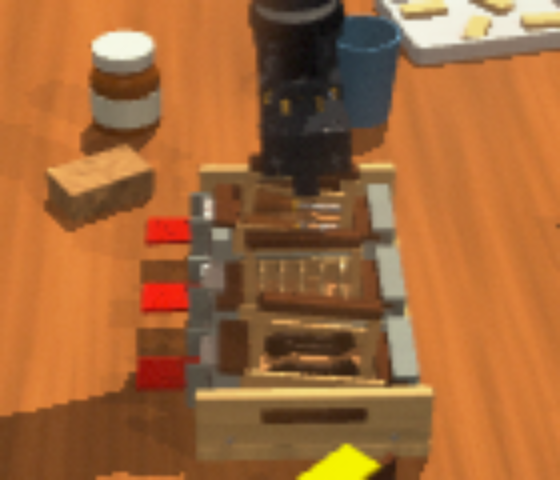

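Call:
send_rows --moves '[0,0,0.0005,0,0.2,0,0,0,0.001,0,0.4,0,0,0,0.0015,0,0.4,0,0,0,0.002,0,0.4,0,0,0,0.002,0,0.4,0]'

```text
clock: 12.17
tool_pos: [0.5967, 0.1813, 0.1001]
eef_rot: [0.999, -0.016, 0.034, -0.0]
contact_force: [-3.3, 0.9, 7.5]
opening: 0.151
```

Call:
send_rows --moves '[0,0,0,0,0,0,0,0,0,0,0,0,0,0,0,0,0,0,0,0,0,0,0,0,0,0,0,0,0,0]' --claw 0.1

```text
clock: 12.58
tool_pos: [0.5969, 0.1812, 0.1]
eef_rot: [0.999, -0.016, 0.034, -0.0]
contact_force: [0.3, -0.1, -0.0]
opening: 0.449
```

```bash
python3 - 2>/dev/null <<'E'
from look import *
look('w12')
go([.593,.181,.2],Rt(-91.8))
E
```

```text
bar slope in tool 0.192 z0 0.0005 slip 0.19 bay tilt 0.122 end X 0.0501 n 70
dark X [0.042  0.0606] Z [0.0168 0.0347] Y [-0.0285  0.0291] 2320
t 12.63 pos [0.5968 0.1812 0.1   ] yawy -91.8 q [-0.64  0.95  0.48  1.77 -0.76  0.54 -1.29] F [ 0.5 -0.2 -0.2] open 0.447
shift mm [   3.     0.2 -100.1] turn [-0.08 -3.92  0.01]
```

View pics/w12.png

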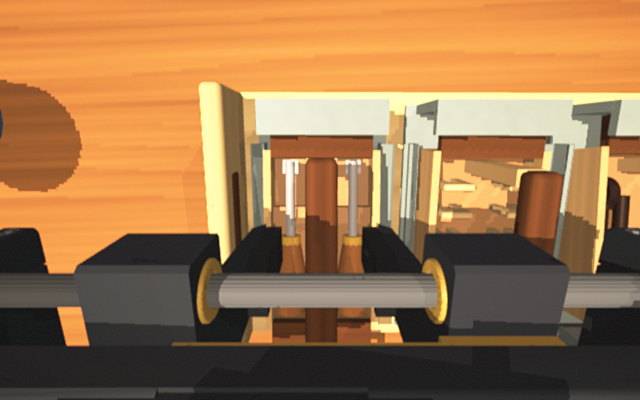

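It rests propped at 0.122 rad with the far ledge under the lip. I'll withdraw upwards.

Call:
send_rows --moves '[0,0,-0.01,0,0,0,0,0,-0.03,0,0,0,0,0,-0.05,0,-1.5,0,0,0,-0.07,0,-3,0,0,0,-0.085,0,-4,0]'

```text
clock: 13.05
tool_pos: [0.5916, 0.1811, 0.1872]
eef_rot: [1.0, -0.016, -0.0, -0.001]
contact_force: [0.8, -1.0, -0.4]
opening: 0.447
```

```bash
python3 - 2>/dev/null <<'E'
from bay import *
go([.481,.185,.13],Rt(-91.8))
pp=imaging.snapshot('wrist');save(pp,'w13')
E
```

```text
t 13.05 pos [0.5916 0.1811 0.1872] yawy -91.8 q [-0.69  0.86  0.61  1.68 -0.64  0.81 -1.39] F [ 0.8 -1.  -0.4] open 0.447
shift mm [-110.6   -0.4   57.2] turn [-0.07  0.02 -0.01]
```

View pics/w13.png

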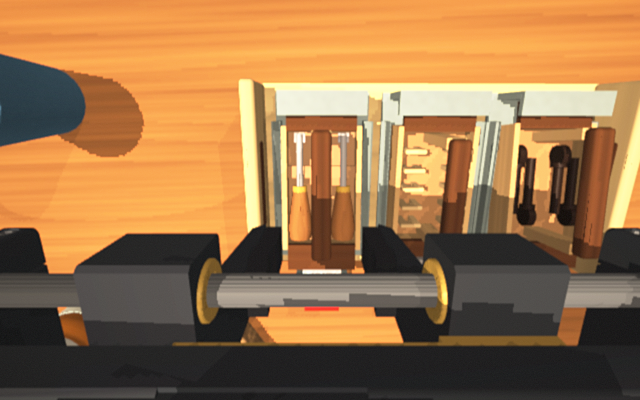

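Call:
send_rows --moves '[-0.02,0,0,0,0,0,-0.045,0,0,0,0,0,-0.07,0,0,0,0,0,-0.095,0,0.01,0,0,0,-0.1105,0,0.03,0,0,0]' --claw 1

```text
clock: 13.52
tool_pos: [0.4815, 0.1848, 0.1605]
eef_rot: [1.0, -0.016, 0.003, -0.002]
contact_force: [-1.2, 0.6, -0.2]
opening: 0.095
```

```bash
python3 - 2>/dev/null <<'E'
from bay import *
pp=imaging.snapshot('wrist');save(pp,'w14')
go([.482,.185,.068],Rt(-91.8))
E
```

```text
t 13.57 pos [0.4762 0.1847 0.1564] yawy -91.7 q [-0.76  0.78  0.51  2.02 -0.75  0.53 -1.3 ] F [-4.7 -0.6 -2.1] open 0.049
shift mm [ 6.2 -0.3 88.4] turn [-0.06  0.29  0.08]
```

View pics/w14.png

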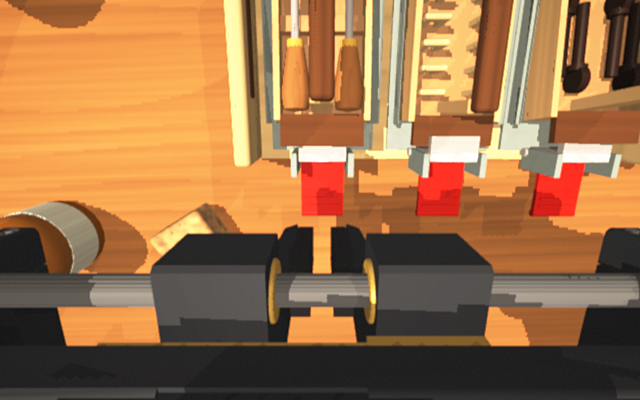

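```bash
python3 - 2>/dev/null <<'E'
from m import *
from bay import *
p=imaging.snapshot('wrist');w=cloud(p);im=p['image'].astype(int);z=w[...,2]
red=(im[...,0]>150)&(im[...,1]<70)&(im[...,2]<70)&(z<.06)
k,l,st,ce=cv2.connectedComponentsWithStats(red.astype(np.uint8))
for i in range(1,k):
    if st[i,4]>100:
        mm=(l==i)&(z>.028); print('tab',rect(w[mm][:,:2]),z[mm].mean().round(4))
go([.482,.185,.068],Rt(-91.8))
E
```

```text
tab (array([484.4, 184. ]), array([33.5, 43.6]), 88.5) 0.0338
tab (array([481.1,  89.4]), array([34.7, 44.7]), 88.5) 0.0337
tab (array([478.3,  -5.1]), array([35.5, 44.4]), 87.8) 0.0336
t 13.62 pos [0.4786 0.1848 0.1575] yawy -91.8 q [-0.76  0.78  0.51  2.02 -0.75  0.54 -1.31] F [ 0.4  0.3 -0. ] open 0.007
shift mm [ 3.7 -0.2 89.5] turn [-0.08  0.21  0.05]
```

Call:
send_rows --moves '[0.002,0,0.02,0,0,0,0.0035,0,0.045,0,0,0,0.0035,0,0.065,0,0,0,0.0035,0,0.08,0,0,0,0.0035,0,0.088,0,0,0]'

```text
clock: 14.03
tool_pos: [0.4832, 0.1845, 0.0684]
eef_rot: [1.0, -0.016, -0.001, -0.001]
contact_force: [-0.7, -0.7, -0.4]
opening: 0.003
```

```bash
python3 - 2>/dev/null <<'E'
from bay import *
go([.482,.1845,.048],Rt(-91.8))
E
```

```text
t 14.03 pos [0.4832 0.1845 0.0684] yawy -91.8 q [-0.64  0.92  0.32  2.03 -0.88  0.33 -1.19] F [-0.7 -0.7 -0.4] open 0.003
shift mm [-1.1  0.1 20.4] turn [-0.07  0.17  0.  ]
```

Call:
send_rows --moves '[0,0,0.004,0,0,0,-0.001,0,0.008,0,0,0,-0.001,0,0.012,0,0,0,-0.001,0,0.016,0,0,0,-0.001,0,0.02,0,0,0]'

```text
clock: 14.45
tool_pos: [0.4797, 0.1846, 0.049]
eef_rot: [1.0, -0.015, -0.004, -0.001]
contact_force: [-6.4, -1.0, 7.9]
opening: 0.003
```

```bash
python3 - 2>/dev/null <<'E'
from bay import *
go([.482,.1845,.047],Rt(-91.8))
for n in ('wrist','side'):
  pp=imaging.snapshot(n);im=pp['image'];save(pp,n+'15')
cv2.imwrite('pics/si15c.png',cv2.resize(im[120:240,250:390,::-1],None,fx=4,fy=4))
go([.482,.1845,.047],Rt(-91.8))
E
```

```text
t 14.45 pos [0.4797 0.1846 0.049 ] yawy -91.8 q [-0.61  0.95  0.27  2.04 -0.9   0.28 -1.18] F [-6.4 -1.   7.9] open 0.003
shift mm [2.4 0.1 1.9] turn [-0.12  0.44  0.03]
t 14.55 pos [0.4796 0.1847 0.0487] yawy -91.8 q [-0.61  0.95  0.27  2.04 -0.9   0.28 -1.18] F [-5.  -0.3  5.7] open 0.003
shift mm [2.4 0.1 1.7] turn [-0.11  0.46  0.03]
```

View pics/si15c.png

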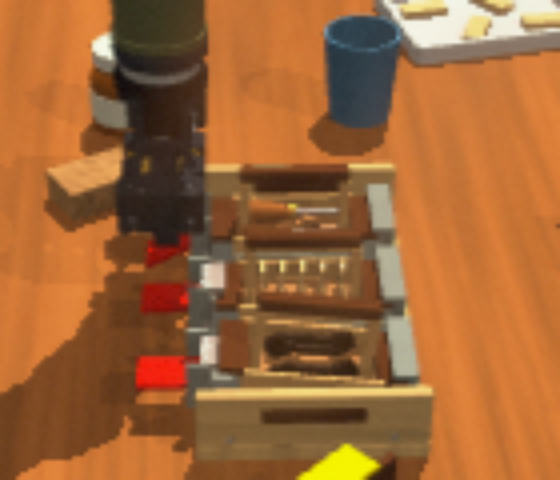

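View pics/wrist15.png

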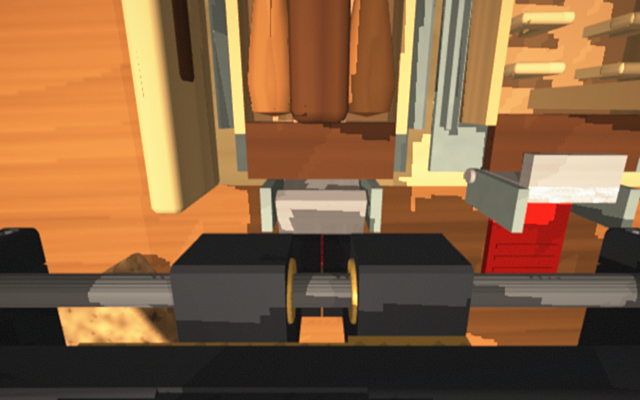

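```bash
cat > tilt.py <<'E'
from bay import *
def tilt(cams=('wrist','scene','side'),bays=(0,1,2)):
  for n in cams:
    p=imaging.snapshot(n);w=cloud(p)
    for i in bays:
        v=w-B+by*.095*i;X=v@bx;Y=v@by;Z=v[...,2]
        out=[]
        q=(abs(Y)<.005)&(abs(X)<.05)&(Z>.06)&(Z<.11)
        if q.sum()>15:
            k=np.polyfit(X[q],Z[q],1); out.append(('bar n',q.sum(),'tilt',-np.arctan(k[0]).round(3),'z0',k[1].round(4),'X',X[q].min().round(3),X[q].max().round(3)))
        q=(abs(Y)<.028)&(abs(X+.066)<.006)&(Z<.06)&(Z>.02)
        if q.sum()>5: out.append(('near end Z pct',np.percentile(Z[q],[10,50,90]).round(4),q.sum()))
        print(n,'bay',['gouges','bridges','pegs'][i],*out)
E
python3 - <<'E'
from tilt import *
tilt()
E
```

```text
wrist bay gouges ('bar n', np.int64(5484), 'tilt', np.float64(-0.019), 'z0', np.float64(0.0822), 'X', np.float64(-0.049), np.float64(-0.024)) ('near end Z pct', array([0.0329, 0.0337, 0.0344]), np.int64(4334))
wrist bay bridges ('near end Z pct', array([0.0331, 0.0404, 0.042 ]), np.int64(4648))
wrist bay pegs
scene bay gouges ('bar n', np.int64(145), 'tilt', np.float64(0.079), 'z0', np.float64(0.0814), 'X', np.float64(-0.049), np.float64(0.045)) ('near end Z pct', array([0.0325, 0.035 , 0.0373]), np.int64(40))
scene bay bridges ('bar n', np.int64(139), 'tilt', np.float64(0.085), 'z0', np.float64(0.0817), 'X', np.float64(-0.045), np.float64(0.047)) ('near end Z pct', array([0.0335, 0.0358, 0.0435]), np.int64(58))
scene bay pegs ('bar n', np.int64(132), 'tilt', np.float64(0.126), 'z0', np.float64(0.0894), 'X', np.float64(-0.038), np.float64(0.049)) ('near end Z pct', array([0.0473, 0.049 , 0.051 ]), np.int64(39))
side bay gouges ('bar n', np.int64(74), 'tilt', np.float64(-0.004), 'z0', np.float64(0.0774), 'X', np.float64(-0.048), np.float64(0.039)) ('near end Z pct', array([0.0305, 0.0327, 0.0349]), np.int64(29))
side bay bridges ('bar n', np.int64(73), 'tilt', np.float64(0.002), 'z0', np.float64(0.0789), 'X', np.float64(-0.046), np.float64(0.044)) ('near end Z pct', array([0.031 , 0.0365, 0.0423]), np.int64(37))
side bay pegs ('bar n', np.int64(96), 'tilt', np.float64(0.085), 'z0', np.float64(0.0833), 'X', np.float64(-0.042), np.float64(0.049)) ('near end Z pct', array([0.0391, 0.0439, 0.0471]), np.int64(45))
```

The gouges cassette has dropped flat: its near ledge is at 33.7 mm, against 34 mm for flat. I'll release the tab.

Call:
send_rows --moves '[0,0,-0.005,0,0,0,0,0,-0.015,0,0,0,0,0,-0.035,0,0,0,0,0,-0.06,0,0,0,0,0,-0.085,0,0,0]'

```text
clock: 15.12
tool_pos: [0.4806, 0.1844, 0.1359]
eef_rot: [1.0, -0.016, -0.003, -0.001]
contact_force: [0.2, 1.0, -0.7]
opening: 0.006
```

```bash
python3 - <<'E'
from tilt import *
tilt(('wrist',),(0,))
pp=imaging.snapshot('wrist');save(pp,'w16')
go([.476,-.005,.13],Rt(-91.8))
E
```

```text
wrist bay gouges ('bar n', np.int64(2409), 'tilt', np.float64(-0.004), 'z0', np.float64(0.0816), 'X', np.float64(-0.049), np.float64(0.003)) ('near end Z pct', array([0.0331, 0.0396, 0.0421]), np.int64(1657))
t 15.22 pos [0.483  0.1849 0.1381] yawy -91.8 q [-0.73  0.81  0.47  2.02 -0.78  0.49 -1.28] F [ 0.2 -0.   0. ] open 0.007
shift mm [ -1.1 190.1   7.4] turn [-0.23 -0.    0.03]
```

View pics/w16.png

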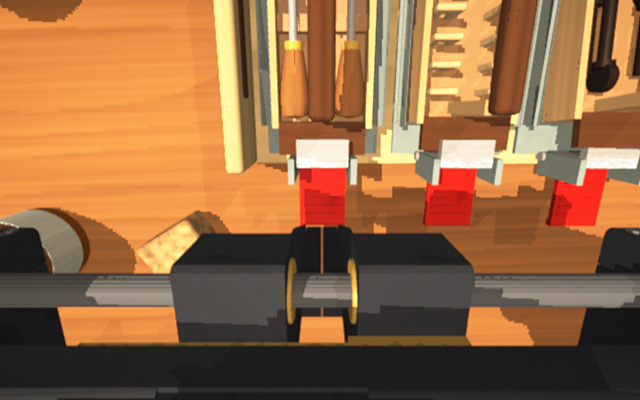

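The white hook at (322,153) now lies over the gouges ledge, as on the bridges bay. On to the pegs tab.

Call:
send_rows --moves '[0,0.03,0,0,0,0,0,0.069,0,0,0,0,0,0.109,0,0,0,0,-0.001,0.15,0,0,0,0,-0.001,0.19,0,0,0,0]'

```text
clock: 15.63
tool_pos: [0.476, -0.0067, 0.1376]
eef_rot: [1.0, -0.015, 0.0, -0.002]
contact_force: [-0.3, 0.3, -0.2]
opening: 0.001
```

Call:
send_rows --moves '[0,0,0,0,0,0,0,0,0,0,0,0,0,0,0,0,0,0,0,0,0,0,0,0,0,0,0,0,0,0]'

```text
clock: 16.05
tool_pos: [0.4762, -0.0047, 0.1375]
eef_rot: [1.0, -0.013, 0.0, -0.002]
contact_force: [0.5, -0.4, 0.5]
opening: 0.008
```

```bash
python3 - 2>/dev/null <<'E'
from m import *
from bay import *
p=imaging.snapshot('wrist');save(p,'w17');w=cloud(p);im=p['image'].astype(int);z=w[...,2]
red=(im[...,0]>130)&(im[...,1]<70)&(im[...,2]<70)&(z<.06)
k,l,st,ce=cv2.connectedComponentsWithStats(red.astype(np.uint8))
for i in range(1,k):
    if st[i,4]>100:
        mm=(l==i)&(z>.028); print('tab',rect(w[mm][:,:2]),z[mm].mean().round(4))
go([.476,-.005,.068],Rt(-91.8))
E
```

```text
tab (array([483.7, 182.4]), array([39.9, 43.9]), 84.0) 0.034
tab (array([480.8,  86.8]), array([40.1, 43.6]), 88.0) 0.0339
tab (array([477.6,  -5.8]), array([33.6, 43.9]), 88.5) 0.0338
t 16.1 pos [ 0.4761 -0.0048  0.1375] yawy -91.5 q [-0.3   0.76  0.35  2.13 -0.74  0.37 -0.93] F [ 0.4 -0.3 -1.3] open 0.003
shift mm [-0.2  0.5 69.5] turn [-0.26 -0.05  0.26]
```

View pics/w17.png

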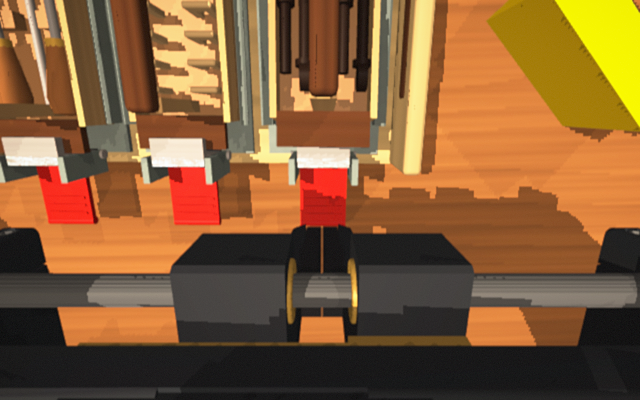

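The picture shows the gripper right over the pegs tab at (323,195). The pegs ledge at (323,130) is still propped behind the hook, and the yellow box is clear on the right.

Call:
send_rows --moves '[0,0.0005,0.015,0,0,0,0,0.0005,0.034,0,0,0,0,0.0005,0.052,0,0,0,0,0.0005,0.063,0,0,0,0,0.0005,0.069,0,0,0]'

```text
clock: 16.52
tool_pos: [0.4757, -0.0038, 0.0672]
eef_rot: [1.0, -0.012, -0.0, -0.003]
contact_force: [0.3, 1.6, 0.1]
opening: 0.001
```

```bash
python3 - 2>/dev/null <<'E'
from bay import *
go([.4755,-.0055,.048],Rt(-91.8))
E
```

```text
t 16.52 pos [ 0.4757 -0.0038  0.0672] yawy -91.4 q [-0.18  0.88  0.16  2.15 -0.83  0.17 -0.85] F [0.3 1.6 0.1] open 0.001
shift mm [-0.2  1.8 19.2] turn [-0.29  0.05  0.37]
```

Call:
send_rows --moves '[0,0.001,0.004,0,0,0,0,0.0015,0.008,0,0,0,0,0.0015,0.012,0,0,0,0,0.0015,0.016,0,0,0,0,0.0015,0.019,0,0,0]'

```text
clock: 16.93
tool_pos: [0.4723, -0.0045, 0.0484]
eef_rot: [1.0, -0.012, -0.003, -0.003]
contact_force: [-6.4, -0.1, 7.7]
opening: 0.007
```

```bash
python3 - 2>/dev/null <<'E'
from tilt import *
go([.4755,-.0055,.047],Rt(-91.8))
tilt()
pp=imaging.snapshot('side');save(pp,'s18')
E
```

```text
t 16.93 pos [ 0.4723 -0.0045  0.0484] yawy -91.4 q [-0.15  0.92  0.1   2.15 -0.85  0.12 -0.83] F [-6.4 -0.1  7.7] open 0.007
shift mm [3.2 1.  1.4] turn [-0.39  0.4   0.4 ]
wrist bay gouges
wrist bay bridges ('near end Z pct', array([0.0333, 0.0408, 0.0422]), np.int64(4537))
wrist bay pegs ('bar n', np.int64(4838), 'tilt', np.float64(-0.026), 'z0', np.float64(0.0825), 'X', np.float64(-0.047), np.float64(-0.025)) ('near end Z pct', array([0.0328, 0.0336, 0.0344]), np.int64(4026))
scene bay gouges ('bar n', np.int64(142), 'tilt', np.float64(0.081), 'z0', np.float64(0.0811), 'X', np.float64(-0.047), np.float64(0.044)) ('near end Z pct', array([0.0343, 0.0371, 0.0441]), np.int64(57))
scene bay bridges ('bar n', np.int64(141), 'tilt', np.float64(0.089), 'z0', np.float64(0.0817), 'X', np.float64(-0.047), np.float64(0.046)) ('near end Z pct', array([0.0341, 0.0371, 0.0438]), np.int64(56))
scene bay pegs ('bar n', np.int64(148), 'tilt', np.float64(0.091), 'z0', np.float64(0.0817), 'X', np.float64(-0.046), np.float64(0.047)) ('near end Z pct', array([0.0337, 0.0354, 0.0362]), np.int64(49))
side bay gouges ('bar n', np.int64(77), 'tilt', np.float64(0.03), 'z0', np.float64(0.0768), 'X', np.float64(-0.048), np.float64(0.039)) ('near end Z pct', array([0.0312, 0.0363, 0.0416]), np.int64(31))
side bay bridges ('bar n', np.int64(69), 'tilt', np.float64(0.034), 'z0', np.float64(0.0783), 'X', np.float64(-0.046), np.float64(0.045)) ('near end Z pct', array([0.0319, 0.0382, 0.0418]), np.int64(36))
side bay pegs ('bar n', np.int64(100), 'tilt', np.float64(0.007), 'z0', np.float64(0.0771), 'X', np.float64(-0.048), np.float64(0.044)) ('near end Z pct', array([0.0305, 0.0317, 0.0335]), np.int64(46))
```

The pegs cassette is down, with its near ledge at 33.6 mm. I'll release the tab and back away.

Call:
send_rows --moves '[0,0,-0.005,0,0,0,0,0,-0.015,0,0,0,0,0,-0.035,0,0,0,0,0,-0.065,0,0,0,0,0,-0.1,0,0,0]'

```text
clock: 17.55
tool_pos: [0.4727, -0.005, 0.1495]
eef_rot: [1.0, -0.012, -0.004, -0.004]
contact_force: [0.4, -1.0, -0.6]
opening: 0.004
```

Call:
send_rows --moves '[-0.01,0,-0.03,0,0,0,-0.01,0,-0.06,0,0,0,-0.01,-0.03,-0.1,0,0,0,-0.01,-0.06,-0.11,0,0,0,-0.01,-0.07,-0.11,0,0,0]'

```text
clock: 17.97
tool_pos: [0.4674, 0.0696, 0.2635]
eef_rot: [1.0, -0.009, -0.0, -0.006]
contact_force: [-0.7, -0.6, -0.3]
opening: 0.001
```

```bash
python3 - 2>/dev/null <<'E'
from tilt import *
tilt()
pp=imaging.snapshot('wrist');save(pp,'w19')
pp=imaging.snapshot('side');im=pp['image'];save(pp,'s19');cv2.imwrite('pics/si19c.png',cv2.resize(im[140:340,230:430,::-1],None,fx=3,fy=3))
E
```

```text
wrist bay gouges ('bar n', np.int64(1186), 'tilt', np.float64(-0.002), 'z0', np.float64(0.0815), 'X', np.float64(-0.049), np.float64(0.035)) ('near end Z pct', array([0.0331, 0.0405, 0.0424]), np.int64(645))
wrist bay bridges ('bar n', np.int64(1160), 'tilt', np.float64(-0.012), 'z0', np.float64(0.0815), 'X', np.float64(-0.046), np.float64(0.031)) ('near end Z pct', array([0.033 , 0.0406, 0.0423]), np.int64(602))
wrist bay pegs ('bar n', np.int64(1185), 'tilt', np.float64(-0.005), 'z0', np.float64(0.0815), 'X', np.float64(-0.047), np.float64(0.032)) ('near end Z pct', array([0.0328, 0.0402, 0.0421]), np.int64(612))
scene bay gouges ('bar n', np.int64(136), 'tilt', np.float64(0.061), 'z0', np.float64(0.0811), 'X', np.float64(-0.047), np.float64(0.045)) ('near end Z pct', array([0.0342, 0.0374, 0.0441]), np.int64(54))
scene bay bridges ('bar n', np.int64(132), 'tilt', np.float64(0.082), 'z0', np.float64(0.0817), 'X', np.float64(-0.048), np.float64(0.047)) ('near end Z pct', array([0.0337, 0.0361, 0.0434]), np.int64(59))
scene bay pegs ('bar n', np.int64(148), 'tilt', np.float64(0.083), 'z0', np.float64(0.0817), 'X', np.float64(-0.046), np.float64(0.047)) ('near end Z pct', array([0.0344, 0.0362, 0.0437]), np.int64(65))
side bay gouges ('bar n', np.int64(73), 'tilt', np.float64(0.017), 'z0', np.float64(0.0767), 'X', np.float64(-0.048), np.float64(0.039)) ('near end Z pct', array([0.0319, 0.0357, 0.0414]), np.int64(29))
side bay bridges ('bar n', np.int64(69), 'tilt', np.float64(-0.001), 'z0', np.float64(0.0787), 'X', np.float64(-0.046), np.float64(0.045)) ('near end Z pct', array([0.0313, 0.0355, 0.0423]), np.int64(35))
side bay pegs ('bar n', np.int64(103), 'tilt', np.float64(-0.03), 'z0', np.float64(0.0774), 'X', np.float64(-0.048), np.float64(0.043)) ('near end Z pct', array([0.0309, 0.034 , 0.0417]), np.int64(58))
```

View pics/w19.png

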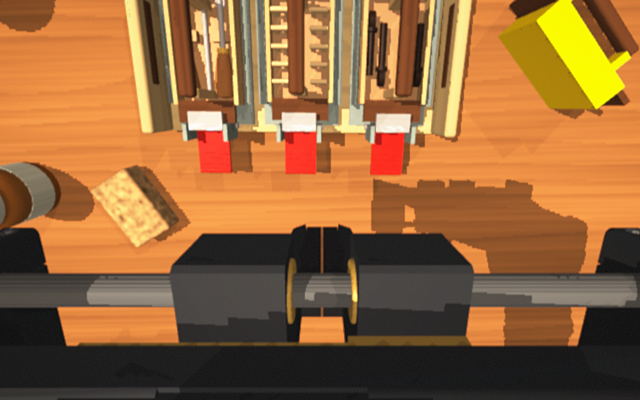

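View pics/si19c.png

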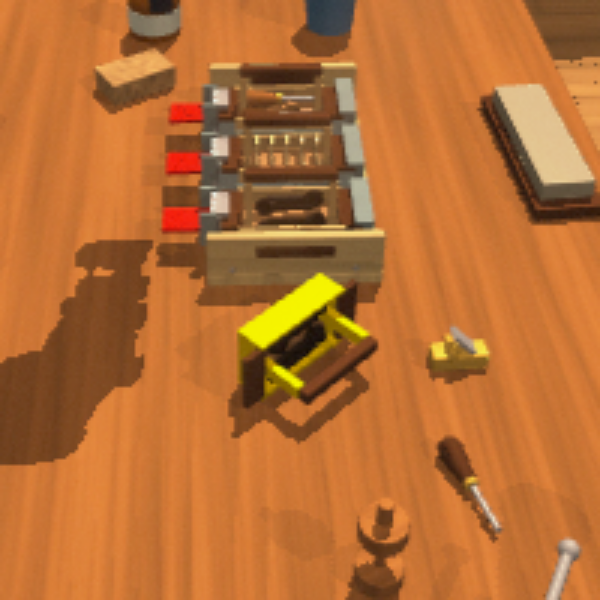

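The three bays look alike now. The tabs are level at (215,150), (300,152) and (386,152), the white hooks lie over the near ledges, and both gouges are in their cassette. Nothing else on the bench has moved.

```bash
python3 -c "
from h import *
print(r.finish_job())"
```

```text
the job is handed in; nothing more can be done
None
```

The rack is ready to carry: the gouges and pegs cassettes both lie flat and latched in their bays. I handed the job in at about 18 s of the 64 s allowed.

- **Gouges cassette:** I put it into the empty bay with its far ledge under the lip and rested it on the hook. I then pressed that bay's tab about 10 mm, the cassette dropped flat, and the latch closed over its end.
- **Pegs cassette:** I pressed its tab the same way. It dropped flat and its latch closed.

**Last checks:** The wrist camera showed all three handle bars level, with slopes between -0.002 and -0.012 rad and the bar heights agreeing. All three hooks were over the ledges and all three tabs were level. The bridges latch was never touched. As far as the pictures show, nothing else on the bench moved and both gouges are still in their cassette.

**What did not go cleanly:**
- **First descent:** I tilted the cassette too little, so its near bottom edge landed on the hook and cheeks of the empty bay's latch. The wrist force read 37 N at the end of that move; I do not have the peak in between. The cassette turned about 0.2 rad in the jaws, reaching about 0.43 rad of tilt in total. I lifted slightly, slid it under the lip and lowered it; nothing fell out.
- **Camera disagreement:** The scene camera's depth gave bar slopes of about 0.06 to 0.08 rad for all three cassettes, including the untouched bridges one. I took that as a bias of that camera.

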